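# Line up the storage jars on the rack and lock the stop

## Task

Put the storage jars back on the steel rack: free the clamp knob, slide the stop back, and stand every jar upright in one straight row by height, midway between the guide bar and the shelf's back edge, the tallest against the fixed end of the rack and the shortest next to the stop. Then slide the stop up so that the row stands snug with no gaps, and turn the clamp knob fully tight again; leave everything else on the counter where it is.

Things in the scene. Friction and masses are not known exactly. Their poses are not given: they have to be found in the camera images.
- rack: fixed steel jar rack with a flat open shelf. Origin on the counter under the row's middle line. Shelf top 15 mm up, from x = -95 to +75 mm and y = -272 to +240 mm; jars stand on its line x = 0. A 12 mm square guide bar runs along y at x = -84 mm (robot's side), top 24 mm above the shelf. The +y end has the fixed cheek (45 mm high above the shelf), x = -94 to +56 mm.
- fixed_face (a point): inner face of the fixed end cheek, at shelf height on the row's middle line (rack x = 0, y = +230 mm, z = 15 mm); axes as the rack's. The row begins here and runs towards the rack's -y.
- stop_face (a point): the sliding stop's face that looks at the fixed cheek (+y), at shelf height on the row's middle line; axes as the rack's. The stop's cheek is 5 mm thick, 45 high above the shelf, from x = -70 to +36 mm; behind it (-y) a dark block (30 x 36 mm, top 34 mm above the shelf) rides the guide bar, its middle 48 mm behind the face.
- stop (a joint): position of the sliding stop: the clear length in m between fixed cheek and stop face; 0 shut, 0.42 fully open (end of travel, rack's -y end). Free, it slides with about 2 N and stays where left; clamped tight it holds against 30 N. Starts at 0.07 to 0.14, clamped.
- clamp (a joint): angle in rad of the clamp knob on the stop's block; grows clockwise seen from above (tightening). 0 fully loose (end stop), bites from about 0.7, holds properly from 1.2, end stop at 1.6. Starts tight at 1.35 to 1.5. Turns with about 0.12 N m, a little more when tight; stays where left.
- clamp_grip (a point): grip point on the knob's vertical turning axis, 64 mm above the shelf, at rack x = -84 mm, 48 mm behind the stop face. The knob is an upright black bar 50 mm long (point x), 13 thick (point y), from 18 mm below to 10 mm above this point, on a thin stem; 30 mm below is the block's top. At joint 0 the bar lies along the rack's x, at 1.57 along its y. The freed stop can be slid by it.
- jar_a: storage jar, upright white ceramic cylinder with a flat brown wooden lid of nearly the same girth; 60 mm diameter all the way up, 120 mm tall in all, 0.29 kg, part-filled, centre of mass at 0.3 of its height; origin at the centre of its underside, z up its axis. May be absent (None).
- jar_b: storage jar, upright white ceramic cylinder with a flat brown wooden lid of nearly the same girth; 60 mm diameter all the way up, 108 mm tall in all, 0.28 kg, part-filled, centre of mass at 0.3 of its height; origin at the centre of its underside, z up its axis. May be absent (None).
- jar_c: storage jar, upright white ceramic cylinder with a flat brown wooden lid of nearly the same girth; 60 mm diameter all the way up, 96 mm tall in all, 0.27 kg, part-filled, centre of mass at 0.3 of its height; origin at the centre of its underside, z up its axis. May be absent (None).
- jar_d: storage jar, upright white ceramic cylinder with a flat brown wooden lid of nearly the same girth; 60 mm diameter all the way up, 84 mm tall in all, 0.25 kg, part-filled, centre of mass at 0.3 of its height; origin at the centre of its underside, z up its axis. May be absent (None).
- jar_e: storage jar, upright white ceramic cylinder with a flat brown wooden lid of nearly the same girth; 60 mm diameter all the way up, 72 mm tall in all, 0.24 kg, part-filled, centre of mass at 0.3 of its height; origin at the centre of its underside, z up its axis. May be absent (None).
- jar_f: storage jar, upright white ceramic cylinder with a flat brown wooden lid of nearly the same girth; 60 mm diameter all the way up, 60 mm tall in all, 0.23 kg, part-filled, centre of mass at 0.3 of its height; origin at the centre of its underside, z up its axis. May be absent (None).
- teacup: white ceramic teacup without handle, 72 mm across the rim, 60 mm tall, open on top; stands somewhere among the jars; origin at the centre of its underside. Not part of the job
- bowl: blue plastic bowl, 150 mm across, 65 mm tall, off the right-hand (-y) end of the rack; origin under its centre. Not part of the job
- wood_lid: round wooden lid, 160 mm across, lying flat to the right of the robot's base, its grip 48 mm high; origin under its centre. Not part of the job
- lunch_box: stainless lunch box with clip-down lid, 136 x 196 x 65 mm, standing to the right of the jars; origin under its centre. Not part of the job
- skimmer: steel mesh skimmer, 128 mm disc with a 270 mm handle along its +y, lying to the left of the robot; origin under the disc's centre. Not part of the job
Mind the look-alikes: they are no part of the job. Leave any green or purple look-alike of the jar_f alone.

How it is judged:
By the outcome, as a careful person would: the job done as asked, in the order asked, and still so for the second after the job is handed in, with the robot touching nothing.
Of jar_a, jar_b, jar_c, jar_d, jar_e, jar_f only 4 to 6 are there at a start; the rules pass over those that are not, and their reading is None.
At some moment in a run one of jar_a, jar_b, jar_c, jar_d, jar_e, jar_f may be knocked a few centimetres aside while the robot is not near it.
It also fails if it takes over 210 s, if anything falls off the work surface, if the arm or the gripper's body presses on something with over 40 N, if the wrist force passes 120 N, or if a joint passes its speed limit or range.

## Robot

A 6-joint arm with a two-finger parallel gripper is mounted at the origin on the work surface. World frame = base frame: x ahead of the robot, y to its left, z up, the work surface at z = 0. Lengths are in mm, angles in rad, forces in N, time in s.
With the tool pointing down it reaches from about 325 to 900 mm from the base axis. Payload 3.5 kg.
Tool frame: the origin (TCP) lies at the very end of the fingers, on their centre line; the grasp point (between the pads) lies 19 mm behind it; z points along the fingers, y is the line along which they close (so a half turn about z gives the same grasp; the last joint's range is limited). The gripper opens to 85 mm and grips with 20 to 120 N. Pads are 22 mm wide; open, the fingers measure 114 mm over their backs; the gripper's body (76 mm by 85 mm) begins 54 mm behind the grasp point. The pads swing forward as they close: fully open they stand 13 mm farther back than shut.
Start: joints at [1.18, 0.276, -0.026, 1.268, 0, 1.467], TCP at [177.408, 599.29, 231.313] pointing down, gripper open.
Joint ranges: [-3.12, 3.12], [-0.85, 1.88], [-1.08, 1.24], [-1.95, 2.15], [-1.57, 1.53], [-3.14, 3.14]. Speed limits (rad/s): [2.57, 2.57, 3.14, 3.14, 3.14, 3.14].

## Interface

Orientations are given as a unit quaternion [x, y, z, w].
In Python, from cell import ctrl gives the robot as it stands.
- The arm moves only by the tool apply_moves, never from a script. Its argument "motion" is text: rows parted by semicolons, each of 7 numbers parted by spaces: the shift along the tool's x, y, z normalised to -1 to 1, where 1 is 0.3 m, then the turn, a rotation vector about the tool's x, y, z normalised to -1 to 1, where 1 is 90 degrees, then the closure, from 0 (fully open) to 1 (shut). In form: x y z wx wy wz jaw; .... A call has 1 to 8 rows; each row is the pose to reach, as a shift and turn from the pose commanded when the call began, along the tool's axes at that moment; what a row does not reach only later rows make up. A row lasts 1/8 s, in which the tool goes at most 62.5 mm and 10.7 degrees, less where a joint would pass 70% of its speed; a pose out of reach is approached as far as the arm can. A call with a number of a shift or a turn outside -1 to 1 is refused whole. A call with a gripper value outside its range is refused whole. The fingers move at their own pace and stop on an object; the grip force is fixed at half the most. Time passes only in rows, so rows that repeat a pose let the fingers close. It gives the time, the measured TCP pose, the force, the opening and the grip force at its end, in the units of the state.
- ctrl.state(): the state, without advancing time (a new reading comes with each control period).
- ctrl.grab_frame(name): name is "scene" or "top" or "wrist"; returns the picture (384x512x3 uint8, blue, green, red); there is no depth.
- ctrl.camera_model(name): a dict with "fx", "fy", "cx", "cy" (pixels), "R" (3x3) and "t" (3): a world point X has camera coordinates R X + t. Camera axes: x right, y down, z forward; pixel columns grow to the right and rows downward; lengths in mm; the calibration is good to about 2 mm. A picture is of the moment at which its call begins: read the wrist's pose just before it. camera_model takes no time and is no camera call; for the wrist camera it gives the pose at the moment of the call.
- ctrl.hand_in(): hands the job in; it is judged then, once.
Trained networks look in the newest picture that a camera, given by its name, has taken for a name from the list of things; names that differ only in an ending like _2 or _b are one class to them, and where a whole thing is asked for, a point or a joint stands for the part that bears it (a point fixed in the world has none). Each returns a list of dicts, best first, with "score" (0 to 1); they miss things now and then, are a little off and sometimes report something else, mostly with a low value. They report only what shows in the picture. A call takes as long as a camera call. They do not tell look-alikes from the thing itself.
- ctrl.boxes_of(camera, name): "position" ([column, row] in pixels, amid what is visible of it).
- ctrl.cut_out(camera, name): "mask" (384x512 bool, what is visible of it) and "position" ([column, row] in pixels, amid what is visible of it).
- ctrl.landmark_of(camera, name): "position" ([column, row] in pixels: a listed point, or the origin of a listed thing).
The state is a dict: "time_s": time; "joint_pos": joint angles; "qd": joint speeds; "effort": joint torques, N m; "tcp_pos": TCP position; "eef_rot": TCP orientation; "wrist_force": force on the tool from outside, world axes, zero at the start; "wrist_torque": the same for the moment, N m; "gripper_width": finger opening in mm; "finger_force": force on a finger pad.
Only numpy, scipy, OpenCV 4.12 (cv2) and the standard library are available. Lean on these libraries where they do the work, as an engineer would, in place of code of your own. Each camera call takes 0.05 s, during which the arm holds its last target. There are 200 camera calls.

## Working session

There is one attempt and no reset: what is moved stays moved. The work goes in short steps, Python scripts to look and compute and a tool call to move; the robot and the scene stay as the last step left them, time stands still between calls to the robot, and variables do not carry over. Pictures are saved under pics/ and viewed, at most 14 in all, crops included, and the job is handed in when it is done.

Besides the shell and the picture viewer there is one more tool, called after ">>>" as a command line: name --argument value ..., lists and objects as JSON in quotes. apply_moves: Moves the arm, as the interface text tells. Scaled input: -1 to 1 covers 0.3 m each way for a shift and 90 degrees each way for a turn. Its arguments: {"type":"object","properties":{"motion":{"type":"string"}},"required":["motion"]}

```bash
ls; mkdir -p pics
python3 - <<'E'
from cell import ctrl
import cv2
for n in ("scene","top"):
    cv2.imwrite(f"pics/{n}0.png",cv2.resize(ctrl.grab_frame(n),(800,600)))
    m=ctrl.camera_model(n);print(n,m)
    for k in ("jar_a","teacup","clamp_grip","stop_face","fixed_face","rack"):
        print(k,[(round(d['score'],2),[round(float(v)) for v in d['position']]) for d in ctrl.landmark_of(n,k)])
print(ctrl.state())
E
```

```text
pics
scene {'fx': 366.74944211585984, 'fy': 366.74944211585984, 'cx': 252.62111247755996, 'cy': 193.04517769570765, 'R': array([[-0.56038873,  0.82810526, -0.01435789],
       [ 0.6941695 ,  0.46015573, -0.55352093],
       [-0.45176673, -0.3201537 , -0.8327115 ]]), 't': array([ 331.66729287, -229.29898947, 1342.83529601])}
jar_a [(0.89, [204, 167]), (0.88, [264, 171]), (0.85, [223, 186]), (0.83, [317, 231]), (0.78, [381, 272]), (0.77, [288, 196]), (0.66, [277, 221]), (0.66, [366, 295])]
teacup [(0.85, [338, 256]), (0.17, [384, 270]), (0.17, [223, 135])]
clamp_grip [(0.73, [281, 242]), (0.58, [317, 230])]
stop_face [(0.79, [283, 284])]
fixed_face [(0.81, [312, 305])]
rack [(0.64, [242, 265])]
top {'fx': 414.1724851619275, 'fy': 414.1724851619275, 'cx': 258.89156769795966, 'cy': 190.5039114172271, 'R': array([[ 0.00367288, -0.99970333,  0.02407828],
       [-0.99032237, -0.00697691, -0.13861067],
       [ 0.13873754, -0.02333616, -0.9900542 ]]), 't': array([ -92.81123757,  482.39943718, 1113.21590044])}
jar_a [(0.96, [233, 237]), (0.93, [230, 203]), (0.8, [261, 209]), (0.76, [116, 179
[... 236 characters left out ...]
'time_s': 0.7, 'joint_pos': array([ 1.17955854e+00,  2.76338546e-01, -2.63598571e-02,  1.26798832e+00,
       -1.29533796e-05,  1.46740823e+00]), 'qd': array([-0.00059344, -0.00066965,  0.00308712,  0.00048513, -0.00157694,
       -0.00079138]), 'effort': array([ 3.34083643e-04, -4.45319867e+01,  2.95484269e+01,  5.71536930e-04,
       -1.41956207e-04, -1.82099306e-06]), 'tcp_pos': array([177.44657096, 599.30444496, 231.37044855]), 'eef_rot': array([1.43428472e-01, 9.89660685e-01, 5.15497152e-05, 1.96952913e-05]), 'wrist_force': array([ 0.06098971, -0.17339396,  0.60311087]), 'wrist_torque': array([0.00416068, 0.02481984, 0.01919816]), 'finger_force': 0.0, 'gripper_width': 85.32907936276509}
```

View pics/scene0.png

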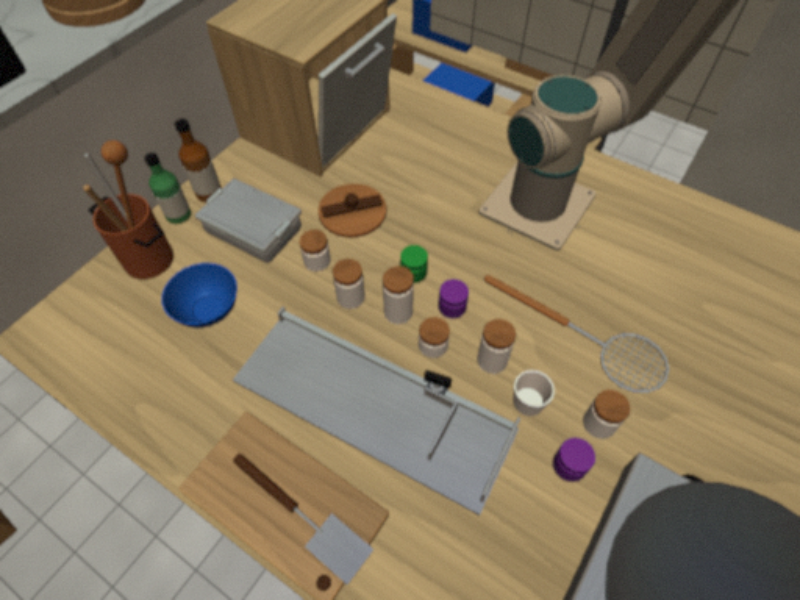

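View pics/top0.png

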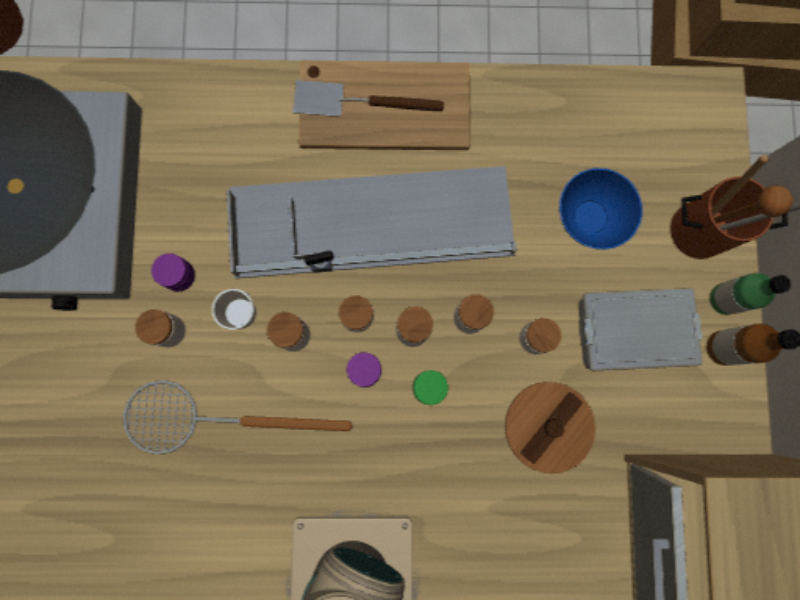

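The scene shows six brown-lidded jars (800-px scene image): (314,248), (348,283), (398,294), (434,337), (498,345) and (610,413). In the top view they are at (542,335), (475,312), (415,325), (355,312), (285,330) and (155,327). The purple look-alikes (172,271 and 363,369) and the green one (430,387), all in top-view pixels, and the white open cup (233,309) are not part of the job. Next I fit silhouettes to get poses and heights.

```bash
cat > h.py <<'E'
from cell import ctrl
import numpy as np, cv2
from scipy.optimize import minimize
def proj(m,P):
    c=np.atleast_2d(P)@np.array(m['R']).T+m['t']
    return np.c_[c[:,0]/c[:,2]*m['fx']+m['cx'],c[:,1]/c[:,2]*m['fy']+m['cy']]
def ray(m,px,z):
    d=np.array(m['R']).T@[(px[0]-m['cx'])/m['fx'],(px[1]-m['cy'])/m['fy'],1]
    o=-np.array(m['R']).T@m['t']
    return o+d*(z-o[2])/d[2]
A=np.linspace(0,2*np.pi,40,endpoint=False)
def cyl(x,y,h,z0=0,r=30):
    return np.vstack([np.c_[x+r*np.cos(A),y+r*np.sin(A),np.full(40,z)] for z in (z0,z0+h)])
def hull_mask(m,sets,S=4):
    im=np.zeros((384*S,512*S),np.uint8)
    for P in sets:
        q=cv2.convexHull(((proj(m,P)+.5)*S).astype(np.float32))
        cv2.fillConvexPoly(im,np.round(q).astype(np.int32),1)
    return im>0
def big(mask,S=4): return cv2.resize(mask.astype(np.uint8),None,fx=S,fy=S,interpolation=cv2.INTER_NEAREST)>0
def iou(a,b): return (a&b).sum()/max(1,(a|b).sum())
def fit(sets_of,masks,x0,steps):
    """masks: list of (model,bigmask)"""
    f=lambda p:-sum(iou(hull_mask(m,sets_of(p)),k) for m,k in masks)/len(masks)
    s=np.vstack([x0]+[np.array(x0)+np.eye(len(x0))[i]*steps[i] for i in range(len(x0))])
    r=minimize(f,x0,method='Nelder-Mead',options=dict(initial_simplex=s,xatol=.2,fatol=1e-4,maxiter=120))
    return r.x,-r.fun
def box(p,x0,x1,y0,y1,z0,z1):
    c,s=np.cos(p[2]),np.sin(p[2])
    return np.array([[p[0]+c*x-s*y,p[1]+s*x+c*y,z] for x in(x0,x1) for y in(y0,y1) for z in(z0,z1)])
def rack_sets(p):
    return [box(p,-95,75,-272,240,0,15),box(p,-90,-78,-272,240,15,39),box(p,-94,56,230,240,0,60)]
def tri(ma,pa,mb,pb):
    f=[]
    for m,p in((ma,pa),(mb,pb)):
        M=np.c_[m['R'],m['t']];u=(p[0]-m['cx'])/m['fx'];v=(p[1]-m['cy'])/m['fy']
        f+=[u*M[2]-M[0],v*M[2]-M[1]]
    f=np.array(f);return np.linalg.lstsq(f[:,:3],-f[:,3],rcond=None)[0]
def look(names=("scene","top")): return {n:(ctrl.camera_model(n),ctrl.grab_frame(n)) for n in names}
E
cat > m1.py <<'E'
from h import *
L=look(); mt,ms=L['top'][0],L['scene'][0]
cs=ctrl.cut_out('scene','jar_a'); ct=ctrl.cut_out('top','jar_a')
print(len(cs),len(ct))
seeds=[(155,327),(285,328),(355,311),(415,324),(475,311),(542,335)]
for s in seeds:
    p=ray(mt,np.array(s)*.64,90)
    best=lambda cs,m:max((iou(hull_mask(m,[cyl(p[0],p[1],90)]),big(c['mask'])),i) for i,c in enumerate(cs))
    (a,i),(b,j)=best(ct,mt),best(cs,ms)
    ks=[(mt,big(ct[i]['mask'])),(ms,big(cs[j]['mask']))]
    x,v=fit(lambda q:[cyl(*q)],ks,[p[0],p[1],90],[8,8,12])
    print(s,'fit',x.round(1),round(v,3),'init iou',round(a,2),round(b,2),round(ct[i]['score'],2),round(cs[j]['score'],2))
lm={k:[ctrl.landmark_of(c,k)[0]['position'] for c in('top','scene')] for k in('fixed_face','stop_face','clamp_grip')}
T={k:tri(mt,v[0],ms,v[1]) for k,v in lm.items()}
for k in T: print(k,T[k].round(1), ray(mt,lm[k][0],79 if 'grip' in k else 15).round(1), ray(ms,lm[k][1],79 if 'grip' in k else 15).round(1))
for c in('top','scene'):
    r=ctrl.cut_out(c,'rack')
    print(c,[(round(d['score'],2),d['mask'].sum()) for d in r])
    if r: cv2.imwrite(f'pics/_rk_{c}.png',big(r[0]['mask'],2)*np.uint8(255))
try:
    ks=[(L[c][0],big(ctrl.cut_out(c,'rack')[0]['mask'])) for c in('top','scene')]
    f=T['fixed_face'];p0=[f[0]+10,f[1]-230,.05]
    print('rack',fit(rack_sets,ks,p0,[8,8,.04]),fit(rack_sets,ks[:1],p0,[8,8,.04]))
except Exception as e: print(e)
E
python3 m1.py
```

```text
9 9
(155, 327) fit [425.7 335.2  81.8] 0.942 init iou 0.77 0.67 0.79 0.77
(285, 328) fit [419.9 111.7 101.2] 0.936 init iou 0.88 0.83 0.81 0.67
(355, 311) fit [454.7  -2.8  55.2] 0.923 init iou 0.81 0.71 0.57 0.91
(415, 324) fit [ 429.4 -103.4  115.8] 0.947 init iou 0.88 0.77 0.57 0.68
(475, 311) fit [ 453.5 -208.2   94.8] 0.957 init iou 0.95 0.93 0.83 0.86
(542, 335) fit [ 416.6 -327.1   67.2] 0.94 init iou 0.84 0.7 0.97 0.63
fixed_face [617.5 215.1  35.8] [625.1 215.6  15. ] [607.6 218.6  15. ]
stop_face [620.3 117.9   3.3] [620.3 110.2  15. ] [621.1 125.4  15. ]
clamp_grip [544.1  59.8  64.8] [542.5  55.9  79. ] [549.2  65.   79. ]
top [(0.64, np.int64(10808)), (0.3, np.int64(2174)), (0.16, np.int64(2622))]
scene [(0.96, np.int64(10566))]
rack (array([ 6.37476360e+02, -1.19780811e+01,  9.06506107e-02]), np.float64(0.9723233135939059)) (array([ 6.37543537e+02, -1.35991419e+01,  9.39102718e-02]), np.float64(0.9763431893858482))
```

The six jars match heights a to f one-to-one (about a 4 mm bias): 430,-103 is a; 420,112 is b; 454,-208 is c; 426,335 is d; 417,-327 is e; 455,-3 is f. I'll move over the knob and look with the wrist camera.

```bash
cat > plan.py <<'E'
import numpy as np, sys
from cell import ctrl
from scipy.spatial.transform import Rotation as Ro
RK=[637.5,-12.0,0.0906]
def rk(x,y,p=None):
    p=p or RK;c,s=np.cos(p[2]),np.sin(p[2]);return p[0]+c*x-s*y,p[1]+s*x+c*y
def down(psi):
    a=np.radians(psi);return np.array([[-np.sin(a),np.cos(a),0],[np.cos(a),np.sin(a),0],[0,0,-1]])
def plan(wps,start=None):
    """wps: (x,y,z,psi_deg,jaw[,extra rows]); prints calls (rows relative to each call's start)"""
    s=ctrl.state(); pos=np.array(s['tcp_pos']);R=Ro.from_quat(s['eef_rot']).as_matrix()
    if start is not None: pos=np.array(start[:3],float);R=down(start[3])
    p0,R0,calls,rows=pos,R,[],[]
    for w in wps:
        q=np.array(w[:3],float);Q=down(w[3]);ex=w[5] if len(w)>5 else 0
        n=int(np.ceil(max(np.linalg.norm(q-pos)/60,np.degrees(Ro.from_matrix(R.T@Q).magnitude())/10.3,1)))+ex
        m=max(1,int(np.ceil(n/8)))
        rel=R0.T@(q-p0)/300
        if len(rows)+n>8 or np.abs(rel).max()>1:
            if rows: calls.append(rows);rows=[];p0,R0=pos,R
            k=max(1,int(np.ceil(n/8)),int(np.ceil(np.abs(R0.T@(q-p0)).max()/298)))
            for i in range(1,k):
                rv=Ro.from_matrix(R.T@Q).as_rotvec();qi=pos+(q-pos)*i/k;Qi=R@Ro.from_rotvec(rv*i/k).as_matrix()
                calls.append([row(p0,R0,qi,Qi,w[4])]*min(8,int(np.ceil(n/k))));p0,R0=qi,Qi
            n=int(np.ceil(n/k))
        rows+=[row(p0,R0,q,Q,w[4])]*n;pos,R=q,Q
    if rows: calls.append(rows)
    for c in calls:
        out=[]
        for r in c:
            if out and out[-1][0]==r: out[-1][1]+=1
            else: out.append([r,1])
        print(' | '.join(f'{n}x[{r}]' for r,n in out))
def row(p0,R0,q,Q,j):
    v=np.r_[R0.T@(q-p0)/300,Ro.from_matrix(R0.T@Q).as_rotvec()/(np.pi/2)]
    return ' '.join(f'{a:.3f}'.replace('-0.000','0').replace('0.000','0') for a in v)+f' {j:g}'
def st():
    s=ctrl.state();R=Ro.from_quat(s['eef_rot']).as_matrix()
    print('t',round(s['time_s'],1),s['tcp_pos'].round(1),'psi',round(np.degrees(np.arctan2(R[1,1],R[0,1])),1),'w',round(s['gripper_width'],1),'ff',round(s['finger_force'],1),'F',np.round(s['wrist_force'],1),'q6',round(s['joint_pos'][5],2))
E
python3 -c "
from plan import *
x,y=rk(-84,82);print(x,y)
plan([(x-40,y,230,14,0)])"
```

```text
546.4254747852515 62.06369459396505
6x[-0.780 -0.703 0.002 0 0 0.331 0]
6x[-1.026 -0.223 0.002 0 0 0.331 0]
```

```bash
sed -i 's|np.abs(R0.T@(q-p0)).max()/298|np.linalg.norm(q-p0)/298|' plan.py; python3 -c "
from plan import *
x,y=rk(-84,82)
plan([(x-40,y,230,14,0)])"
```

```text
4x[-0.520 -0.469 0.001 0 0 0.220 0]
4x[-0.648 -0.264 0.001 0 0 0.220 0]
4x[-0.699 -0.029 0.001 0 0 0.220 0]
```

>>> apply_moves --motion "-0.52 -0.469 0.001 0 0 0.22 0;-0.52 -0.469 0.001 0 0 0.22 0;-0.52 -0.469 0.001 0 0 0.22 0;-0.52 -0.469 0.001 0 0 0.22 0"

```text
time_s: 1.9
tcp_pos: [288.0, 417.5, 231.1]
eef_rot: [0.313, 0.95, -0.0, 0.0]
wrist_force: [0.1, -0.1, 0.7]
gripper_width: 85.5
finger_force: 0.0
```

>>> apply_moves --motion "-0.648 -0.264 0.001 0 0 0.22 0;-0.648 -0.264 0.001 0 0 0.22 0;-0.648 -0.264 0.001 0 0 0.22 0;-0.648 -0.264 0.001 0 0 0.22 0"

```text
time_s: 2.4
tcp_pos: [398.3, 238.7, 231.0]
eef_rot: [0.472, 0.882, 0.0, 0.0]
wrist_force: [0.9, 0.0, 0.5]
gripper_width: 85.5
finger_force: 0.0
```

>>> apply_moves --motion "-0.699 -0.029 0.001 0 0 0.22 0;-0.699 -0.029 0.001 0 0 0.22 0;-0.699 -0.029 0.001 0 0 0.22 0;-0.699 -0.029 0.001 0 0 0.22 0;-0.699 -0.029 0.001 0 0 0.22 0"

```text
time_s: 3.02
tcp_pos: [507.5, 60.9, 230.4]
eef_rot: [0.616, 0.788, 0.0, 0.0]
wrist_force: [0.5, 0.2, -0.3]
gripper_width: 85.1
finger_force: 0.0
```

Run:
```python
from plan import *; from h import *
st()
m=ctrl.camera_model('wrist');im=ctrl.grab_frame('wrist')
print('cam at',(-np.array(m['R']).T@m['t']).round(),np.round(m['R'][2],2))
for k in('clamp_grip','stop_face','fixed_face'):
    for d in ctrl.landmark_of('wrist',k)[:2]:
        print(k,round(d['score'],2),np.round(d['position'],1),ray(m,d['position'],79 if 'grip' in k else 15).round(1))
d=ctrl.cut_out('wrist','clamp_grip')
if d: print(d[0]['score'],cv2.minAreaRect(np.argwhere(d[0]['mask'])[:,::-1].astype(np.float32)))
cv2.imwrite('pics/w1.png',im)
```

```text
t 3.0 [507.5  60.9 230.4] psi 13.9 w 85.1 ff 0.0 F [ 0.5  0.2 -0.3] q6 1.32
cam at [491. 134. 373.] [ 0.07 -0.29 -0.96]
clamp_grip 0.89 [289.8 185.7] [550.3  61.   79. ]
stop_face 0.73 [353.5 148.5] [632.  115.8  15. ]
stop_face 0.38 [372.2  65.8] [619.2 217.4  15. ]
fixed_face 0.56 [372.4  67.3] [620.  215.9  15. ]
0.96 ((286.0, 184.5), (45.0, 20.0), 90.0)
```

View pics/w1.png

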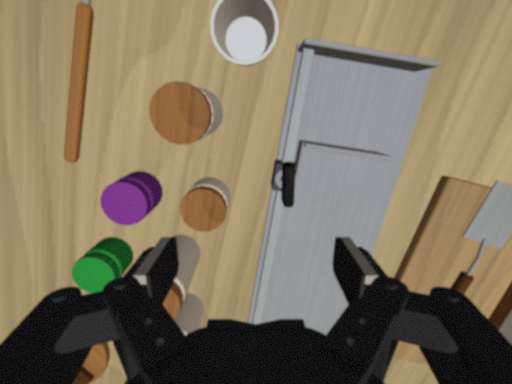

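The wrist view shows the knob bar at (288,184), nearly along the rack's y, with the stop cheek at (345,148) and the fixed end at (370,55). I'll fit the knob and the rack more precisely here.

```bash
python3 - <<'E'
from plan import *; from h import *
m=ctrl.camera_model('wrist');im=ctrl.grab_frame('wrist')
g=cv2.cvtColor(im,cv2.COLOR_BGR2GRAY)
k=np.zeros_like(g,bool);k[155:215,272:305]=(g[155:215,272:305]<60)
n,l,s,c=cv2.connectedComponentsWithStats(k.astype(np.uint8));i=1+s[1:,4].argmax();k=l==i;print(s[i],c[i])
f=lambda p:[box((p[0],p[1],p[2]),-25,25,-6.5,6.5,61,89)]
for mm in(k,ctrl.cut_out('wrist','clamp_grip')[0]['mask']):
    x,v=fit(f,[(m,big(mm))],[548,61,-1.4],[5,5,.2]);print('knob',x.round(2),round(v,3))
r=ctrl.cut_out('wrist','rack');print([(round(d['score'],2),d['mask'].sum()) for d in r])
M=r[0]['mask']; ok=np.zeros_like(g,bool);ok[:215]=1  # above the fingers
K=big(M&ok);O=big(ok)
def cost(p): return -iou(hull_mask(m,rack_sets(p))&O,K)
R=minimize(cost,[637.5,-12,.09],method='Nelder-Mead',options=dict(initial_simplex=[[637,-12,.09],[643,-12,.09],[637,-6,.09],[637,-12,.12]],xatol=.1,fatol=1e-5));print('rack wrist',R.x,R.fun)
for p in(R.x,[637.5,-12,.0906]):
    vis=im.copy()
    for sset in rack_sets(p): cv2.polylines(vis,[cv2.convexHull(proj(m,sset).astype(np.float32)).round().astype(int)],1,(0,0,255) if p is R.x else (0,255,0),1)
    cv2.imwrite(f'pics/w2_{int(p is R.x)}.png',cv2.resize(vis[20:230,230:450],None,fx=2.7,fy=2.7))
E
python3 -c "
import cv2,numpy as np
a=cv2.imread('pics/w2_1.png');b=cv2.imread('pics/w2_0.png');cv2.imwrite('pics/w2.png',cv2.resize(np.hstack([a,b]),(800,382)))"
```

```text
[273 163  24  46 527] [287.60341556 184.38519924]
knob [547.19  63.75  -1.27] 0.687
knob [547.54  61.96  -1.33] 0.765
[(0.58, np.int64(31662)), (0.21, np.int64(1494))]
rack wrist [ 6.40281791e+02 -1.51098841e+01  9.21350662e-02] -0.9893421770999106
```

View pics/w2.png

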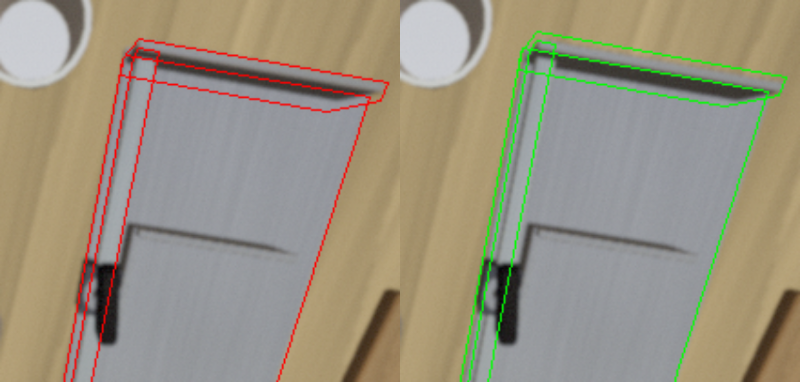

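```bash
sed -i 's/^RK=.*/RK=[639.0,-13.5,0.0915]/' plan.py; python3 -c "
from plan import *
x,y=547.4,62.3
plan([(x,y,120,13.9,0),(x,y,61.5,13.9,0,1)])
plan([(x,y,61.5,93,1,0)],(x,y,61.5,13.9))"
```

```text
2x[-0.036 0.132 0.368 0 0 0.003 0] | 2x[-0.036 0.132 0.563 0 0 0.003 0]
8x[0 0 0 0 0 -0.879 1]
```

>>> apply_moves --motion "-0.036 0.132 0.368 0 0 0 0;-0.036 0.132 0.368 0 0 0 0;-0.036 0.132 0.563 0 0 0 0;-0.036 0.132 0.563 0 0 0 0;-0.036 0.132 0.563 0 0 0 0"

```text
time_s: 4.05
tcp_pos: [548.7, 61.8, 63.2]
eef_rot: [0.615, 0.789, 0.001, 0.001]
wrist_force: [1.2, -0.3, 0.5]
gripper_width: 85.3
finger_force: 0.0
```

>>> apply_moves --motion "0 0 0 0 0 0 1;0 0 0 0 0 0 1;0 0 0 0 0 0 1;0 0 0 0 0 0 1;0 0 0 0 0 0 1;0 0 0 0 0 0 1;0 0 0 0 0 0 1"

```text
time_s: 4.92
tcp_pos: [546.5, 61.1, 62.2]
eef_rot: [0.615, 0.789, -0.001, -0.001]
wrist_force: [-4.0, -0.8, 7.4]
gripper_width: 11.9
finger_force: 61.0
```

```bash
python3 -c "
from plan import *
st();print(ctrl.state()['wrist_torque'])"
```

```text
t 4.9 [546.5  61.1  62.2] psi 14.1 w 11.9 ff 61.0 F [-4.  -0.8  7.4] q6 1.32
[-0.25343586  0.81884655 -0.02005685]
```

>>> apply_moves --motion "0 0 0 0 0 -0.88 1;0 0 0 0 0 -0.88 1;0 0 0 0 0 -0.88 1;0 0 0 0 0 -0.88 1;0 0 0 0 0 -0.88 1;0 0 0 0 0 -0.88 1;0 0 0 0 0 -0.88 1;0 0 0 0 0 -0.88 1"

```text
time_s: 5.92
tcp_pos: [546.3, 60.9, 62.1]
eef_rot: [-0.03, 1.0, -0.001, -0.001]
wrist_force: [-4.8, -2.5, 7.0]
gripper_width: 12.0
finger_force: 61.1
```

Run:
```python
from plan import *
st();print(ctrl.state()['wrist_torque'])
s=np.array(ctrl.state()['tcp_pos']);u=np.array([np.sin(RK[2]),-np.cos(RK[2]),0])
a=s+u*318
plan([(a[0],a[1],62,95,1,1)])
```

```text
t 5.9 [546.3  60.9  62.1] psi 93.4 w 12.0 ff 61.1 F [-4.8 -2.5  7. ] q6 -0.07
[-0.28204758  0.91672866 -0.18154587]
4x[-0.017 -0.530 0.001 0 -0.001 -0.009 1]
4x[-0.009 -0.530 0 0 -0.001 -0.009 1]
```

>>> apply_moves --motion "-0.003 -0.1 0 0 0 0 1;-0.007 -0.21 0 0 0 0 1;-0.01 -0.32 0 0 0 0 1;-0.014 -0.42 0 0 0 0 1;-0.017 -0.52 0 0 0 0 1;-0.02 -0.62 0 0 0 0 1;-0.023 -0.72 0 0 0 0 1;-0.026 -0.8 0 0 0 0 1"

```text
time_s: 6.92
tcp_pos: [568.0, -178.2, 62.2]
eef_rot: [-0.029, 1.0, 0.001, -0.001]
wrist_force: [-4.1, 1.5, 7.4]
gripper_width: 11.8
finger_force: 61.3
```

>>> apply_moves --motion "-0.004 -0.12 0 0 0 0 1;-0.007 -0.22 0 0 0 0 1;-0.007 -0.235 0 0 0 0 1;-0.007 -0.235 0 0 0 0 1"

```text
time_s: 7.42
tcp_pos: [574.5, -249.6, 62.2]
eef_rot: [-0.028, 1.0, -0.001, -0.001]
wrist_force: [-3.6, -2.1, 4.0]
gripper_width: 11.9
finger_force: 61.4
```

Run:
```python
from plan import *
st();print(ctrl.state()['wrist_torque'])
```

```text
t 7.4 [ 574.5 -249.6   62.2] psi 93.2 w 11.9 ff 61.4 F [-3.6 -2.1  4. ] q6 -0.57
[-0.25471361  0.7236449   0.03552747]
```

```bash
sed -i 's/^RK=.*/RK=[637.0,-12.5,0.0906]/' plan.py
python3 - <<'E'
from plan import *
s=np.array(ctrl.state()['tcp_pos']);a=tuple(s[:2])
plan([(*a,62,93.2,.55,2),(*a,170,93.2,.2)])
x,y=429.4,-103.4
plan([(x-20,y,220,5.2,0)],(*a,170,93.2))
E
```

```text
3x[0 0 0.001 -0.001 -0.001 0 0.55] | 2x[0.001 -0.001 -0.359 -0.001 -0.001 0 0.2]
5x[0.261 0.259 -0.083 0 0 0.489 0]
5x[0.367 0.005 -0.083 0 0 0.489 0]
```

>>> apply_moves --motion "0 0 0 0 0 0 0.55;0 0 0 0 0 0 0.55;0 0 0 0 0 0 0.55;0 0 -0.36 0 0 0 0.2;0 0 -0.36 0 0 0 0.2"

```text
time_s: 8.05
tcp_pos: [575.9, -247.8, 171.1]
eef_rot: [-0.029, 1.0, -0.0, 0.0]
wrist_force: [1.5, -0.7, -0.4]
gripper_width: 68.0
finger_force: 0.0
```

>>> apply_moves --motion "0.261 0.259 -0.083 0 0 0.489 0;0.261 0.259 -0.083 0 0 0.489 0;0.261 0.259 -0.083 0 0 0.489 0;0.261 0.259 -0.083 0 0 0.489 0;0.261 0.259 -0.083 0 0 0.489 0"

```text
time_s: 8.68
tcp_pos: [492.8, -174.5, 194.5]
eef_rot: [0.347, 0.938, 0.0, 0.0]
wrist_force: [0.8, -0.0, -0.1]
gripper_width: 85.4
finger_force: 0.0
```

>>> apply_moves --motion "0.367 0.005 -0.083 0 0 0.489 0;0.367 0.005 -0.083 0 0 0.489 0;0.367 0.005 -0.083 0 0 0.489 0;0.367 0.005 -0.083 0 0 0.489 0;0.367 0.005 -0.083 0 0 0.489 0;0.367 0.005 -0.083 0 0 0.489 0"

```text
time_s: 9.43
tcp_pos: [410.4, -102.0, 219.2]
eef_rot: [0.672, 0.74, -0.0, -0.0]
wrist_force: [0.2, -0.5, -0.5]
gripper_width: 85.7
finger_force: 0.0
```

```bash
cat > m2.py <<'E'
from plan import *; from h import *
H=dict(a=120,b=108,c=96,d=84,e=72,f=60)
def jars(cams,known,show=True):
    """known: {name:(x,y,z0)}; fits x,y with known height, each camera separately"""
    D={c:(ctrl.camera_model(c),ctrl.grab_frame(c),ctrl.cut_out(c,'jar_a')) for c in cams}
    for n,(x,y,z0) in known.items():
        out=[]
        for c,(m,im,dd) in D.items():
            ref=hull_mask(m,[cyl(x,y,H[n],z0)])
            b=max([(iou(ref,big(d['mask'])),i) for i,d in enumerate(dd)]+[(0,-1)])
            if b[0]<.25: out.append((c,'none'));continue
            k=big(dd[b[1]]['mask'])
            q,v=fit(lambda p:[cyl(p[0],p[1],H[n],z0)],[(m,k)],[x,y],[6,6])
            # lid centre by colour is skipped; report edge-touch
            out.append((c,q.round(1).tolist(),round(v,2)))
        print(n,out)
E
cat > known.py <<'E'
K=dict(a=(429.4,-103.4,0),b=(419.9,111.7,0),c=(453.5,-208.2,0),d=(425.7,335.2,0),e=(416.6,-327.1,0),f=(454.7,-2.8,0))
E
python3 - <<'E'
from m2 import *; from known import K
st(); jars(('wrist','top','scene'),K)
cv2.imwrite('pics/w3.png',ctrl.grab_frame('wrist'))
E
```

```text
t 9.4 [ 410.4 -102.   219.2] psi 5.5 w 85.7 ff 0.0 F [ 0.2 -0.5 -0.5] q6 1.08
a [('wrist', [430.7, -101.8], np.float64(0.96)), ('top', 'none'), ('scene', [429.7, -103.3], np.float64(0.93))]
b [('wrist', [422.0, 112.2], np.float64(0.96)), ('top', [420.6, 111.2], np.float64(0.95)), ('scene', [421.2, 111.0], np.float64(0.87))]
c [('wrist', [455.0, -205.8], np.float64(0.91)), ('top', 'none'), ('scene', [454.0, -207.1], np.float64(0.93))]
d [('wrist', 'none'), ('top', [426.1, 332.5], np.float64(0.92)), ('scene', [428.1, 334.3], np.float64(0.94))]
e [('wrist', [417.2, -315.3], np.float64(0.51)), ('top', [416.4, -324.9], np.float64(0.87)), ('scene', [416.6, -327.1], np.float64(0.92))]
f [('wrist', 'none'), ('top', 'none'), ('scene', 'none')]
```

View pics/w3.png

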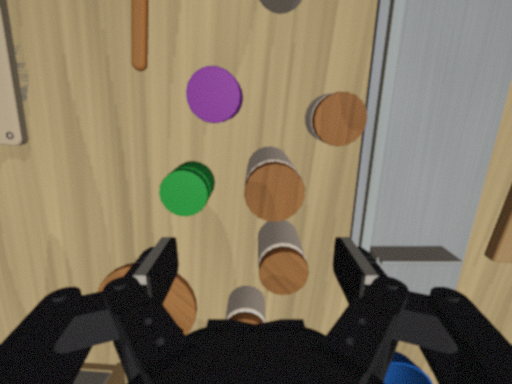

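The wrist view shows a at (273,190), c at (283,265), e at (245,310), and f's lid at (338,118), nearer the rack than before, so it was knocked. I'll pick a now.

Run:
```python
from plan import *; from h import *
m=ctrl.camera_model('wrist');print('f lid at',ray(m,(339,118),60).round(1))
x,y,h=430.3,-102.5,120
plan([(x,y,h+30,5.2,0),(x,y,h-40,5.2,0,1)])
plan([(x,y,h-40,5.2,1,5),(x,y,h+40,5.2,1)],(x,y,h-40,5.2))
X,Y=rk(0,230-30-3);print(X,Y)
Z=h-40+15
plan([(X,Y,Z+60,5.2,1)],(x,y,h+40,5.2))
plan([(X,Y,Z+1,5.2,1,1),(X,Y,Z+1,5.2,.3,3),(X,Y,Z+130,5.2,.0)],(X,Y,Z+60,5.2))
```

```text
f lid at [497.5 -28.4  60. ]
2x[-0.008 0.066 0.231 0 0 0.001 0] | 3x[-0.008 0.066 0.464 0 0 0.001 0]
6x[0 0 0 0 0 0 1] | 2x[0 0 -0.267 0 0 0 1]
619.1762073891064 183.6920294430022
6x[0.893 0.713 0.017 0 0 0 1]
2x[0 0 0.197 0 0 0 1] | 4x[0 0 0.197 0 0 0 0.3]
3x[0 0 -0.430 0 0 0 0]
```

>>> apply_moves --motion "-0.008 0.066 0.231 0 0 0 0;-0.008 0.066 0.231 0 0 0 0;-0.008 0.066 0.464 0 0 0 0;-0.008 0.066 0.464 0 0 0 0;-0.008 0.066 0.464 0 0 0 0;-0.008 0.066 0.464 0 0 0 0"

```text
time_s: 10.52
tcp_pos: [432.4, -103.4, 82.6]
eef_rot: [0.674, 0.739, 0.001, 0.002]
wrist_force: [-0.4, 0.6, 0.1]
gripper_width: 85.4
finger_force: 0.0
```

>>> apply_moves --motion "0 0 0 0 0 0 1;0 0 0 0 0 0 1;0 0 0 0 0 0 1;0 0 0 0 0 0 1;0 0 -0.1 0 0 0 1;0 0 -0.267 0 0 0 1;0 0 -0.3 0 0 0 1;0 0 -0.3 0 0 0 1"

```text
time_s: 11.52
tcp_pos: [430.5, -102.6, 170.4]
eef_rot: [0.674, 0.739, 0.0, 0.001]
wrist_force: [0.5, -0.5, -3.2]
gripper_width: 59.0
finger_force: 65.8
```

Run:
```python
from plan import *; from h import *
st();print(ctrl.state()['wrist_torque'])
m=ctrl.camera_model('wrist');d=ctrl.grab_frame('wrist')
X,Y=rk(0,230-30-3);Z=95
plan([(X,Y,Z+65,5.2,1,1)])
cv2.imwrite('pics/w4.png',d)
```

```text
t 11.5 [ 430.5 -102.6  170.4] psi 5.3 w 59.0 ff 65.8 F [ 0.5 -0.5 -3.2] q6 1.1
[0.00636346 0.0397357  0.03670099]
7x[0.890 0.718 0.030 -0.001 0 0.001 1]
```

View pics/w4.png

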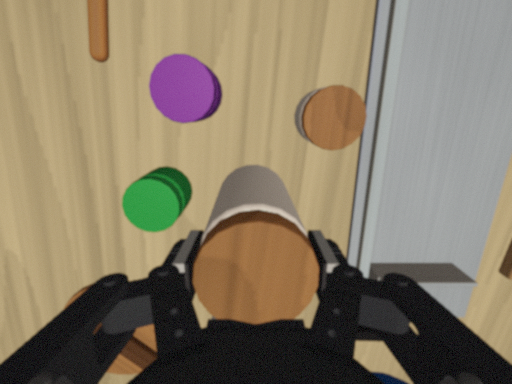

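Jar a is held centred, its lid at (255,268) between the fingers. Next I place it.

>>> apply_moves --motion "0.89 0.718 0.03 0 0 0 1;0.89 0.718 0.03 0 0 0 1;0.89 0.718 0.03 0 0 0 1;0.89 0.718 0.03 0 0 0 1;0.89 0.718 0.03 0 0 0 1;0.89 0.718 0.03 0 0 0 1;0.89 0.718 0.03 0 0 0 1;0.89 0.718 0.03 0 0 0 1"

```text
time_s: 12.58
tcp_pos: [618.2, 182.6, 158.7]
eef_rot: [0.674, 0.739, -0.002, -0.001]
wrist_force: [0.2, -0.1, -2.6]
gripper_width: 59.0
finger_force: 66.2
```

>>> apply_moves --motion "0 0 0.15 0 0 0 1;0 0 0.21 0 0 0 1;0 0 0.21 0 0 0 1;0 0 0.212 0 0 0 1"

```text
time_s: 13.08
tcp_pos: [619.9, 182.5, 97.6]
eef_rot: [0.674, 0.739, -0.0, -0.0]
wrist_force: [0.2, 0.3, -2.8]
gripper_width: 59.0
finger_force: 65.3
```

```bash
python3 -c "
from plan import *
st();print(rk(0,197))"
```

```text
t 13.1 [619.9 182.5  97.6] psi 5.2 w 59.0 ff 65.3 F [ 0.2  0.3 -2.8] q6 1.67
(np.float64(619.1762073891064), np.float64(183.6920294430022))
```

>>> apply_moves --motion "0 0 0.005 0 0 0 1;0 0 0.005 0 0 0 1;0 0 0.005 0 0 0 0.05;0 0 0.005 0 0 0 0.05;0 0 0.005 0 0 0 0;0 0 -0.15 0 0 0 0;0 0 -0.36 0 0 0 0;0 0 -0.48 0 0 0 0"

```text
time_s: 14.08
tcp_pos: [621.6, 183.6, 245.5]
eef_rot: [0.674, 0.739, 0.002, 0.001]
wrist_force: [0.3, 0.8, 1.1]
gripper_width: 85.1
finger_force: 0.0
```

Run:
```python
from m2 import *; from known import K
st(); 
K['f']=(497.5,-28.4,0);ax,ay=rk(0,197);K['a']=(ax,ay,15)
jars(('wrist','top','scene'),K)
plan([(420,111,220,5.2,0)])
```

```text
t 14.1 [621.6 183.6 245.5] psi 5.3 w 85.1 ff 0.0 F [0.3 0.8 1.1] q6 1.67
a [('wrist', [621.2, 184.3], np.float64(0.95)), ('top', [617.6, 181.8], np.float64(0.9)), ('scene', [620.1, 184.0], np.float64(0.71))]
b [('wrist', [422.3, 111.7], np.float64(0.96)), ('top', [419.8, 110.7], np.float64(0.95)), ('scene', 'none')]
c [('wrist', 'none'), ('top', [452.0, -206.6], np.float64(0.95)), ('scene', [454.3, -206.8], np.float64(0.91))]
d [('wrist', [427.4, 336.2], np.float64(0.97)), ('top', 'none'), ('scene', [426.8, 336.0], np.float64(0.91))]
e [('wrist', 'none'), ('top', [417.1, -326.7], np.float64(0.93)), ('scene', [416.7, -326.4], np.float64(0.9))]
f [('wrist', [527.2, -35.5], np.float64(0.3)), ('top', [499.4, -31.2], np.float64(0.94)), ('scene', [498.6, -29.9], np.float64(0.92))]
4x[-0.178 -0.683 0.068 -0.002 0 0.001 0]
```

```bash
cat > job.py <<'E'
from plan import *
H=dict(a=120,b=108,c=96,d=84,e=72,f=60)
def pick(n,x,y,psi=5.2,lift=90,via=None):
    h=H[n];z=h-40
    print('PICK');plan([(x,y,max(h+30,150),psi,0),(x,y,z,psi,0,1)])
    print('GRIP');plan([(x,y,z,psi,1,3),(x,y,z+lift,psi,1,1)],(x,y,z,psi))
def place(n,ly,start=None,psi=5.2,hi=75):
    h=H[n];Z=h-40+15;X,Y=rk(0,ly)
    print('CARRY',np.round((X,Y),1));plan([(X,Y,Z+hi,psi,1,1)],start)
    print('LOWER');plan([(X,Y,Z,psi,1,2)],(X,Y,Z+hi,psi))
def both(n,x,y,ly,lift=90,hi=75):
    pick(n,x,y,lift=lift);place(n,ly,(x,y,H[n]-40+lift,5.2),hi=hi)
E
python3 -c "
from job import *
both('b',421.2,111.2,134)"
```

```text
PICK
4x[-0.178 -0.678 0.301 -0.002 0 0.001 0] | 3x[-0.178 -0.677 0.575 -0.002 0 0.001 0]
GRIP
4x[0 0 0 0 0 0 1] | 3x[0 0 -0.300 0 0 0 1]
CARRY [624.9 121. ]
5x[-0.029 0.679 0 0 0 0 1]
LOWER
4x[0 0 0.250 0 0 0 1]
```

>>> apply_moves --motion "-0.178 -0.678 0.3 0 0 0 0;-0.178 -0.678 0.3 0 0 0 0;-0.178 -0.678 0.3 0 0 0 0;-0.178 -0.678 0.3 0 0 0 0;-0.178 -0.678 0.3 0 0 0 0;-0.178 -0.678 0.575 0 0 0 0;-0.178 -0.678 0.575 0 0 0 0;-0.178 -0.678 0.575 0 0 0 0"

```text
time_s: 15.38
tcp_pos: [420.8, 111.2, 66.9]
eef_rot: [0.674, 0.739, -0.002, -0.002]
wrist_force: [1.1, 0.4, 0.1]
gripper_width: 85.1
finger_force: 0.0
```

>>> apply_moves --motion "0 0 0 0 0 0 0;0 0 0 0 0 0 1;0 0 0 0 0 0 1;0 0 0 0 0 0 1;0 0 0 0 0 0 1;0 0 -0.12 0 0 0 1;0 0 -0.3 0 0 0 1;0 0 -0.3 0 0 0 1"

```text
time_s: 16.38
tcp_pos: [426.9, 111.8, 163.9]
eef_rot: [0.674, 0.739, 0.004, 0.004]
wrist_force: [-0.0, 0.2, -1.8]
gripper_width: 59.1
finger_force: 65.9
```

```bash
python3 -c "
from job import *
st();print(ctrl.state()['wrist_torque'])
place('b',134)"
```

```text
t 16.4 [426.9 111.8 163.9] psi 5.3 w 59.1 ff 65.9 F [-0.   0.2 -1.8] q6 1.59
[ 0.00970542 -0.06080335 -0.07288846]
CARRY [624.9 121. ]
5x[-0.031 0.660 0.027 0.007 0 0.001 1]
LOWER
4x[0 0 0.250 0 0 0 1]
```

>>> apply_moves --motion "-0.029 0.679 0 0 0 0 1;-0.029 0.679 0 0 0 0 1;-0.029 0.679 0 0 0 0 1;-0.029 0.679 0 0 0 0 1;-0.029 0.679 0 0 0 0 1;-0.029 0.679 0 0 0 0 1;-0.029 0.679 0 0 0 0 1"

```text
time_s: 17.25
tcp_pos: [624.5, 121.4, 158.8]
eef_rot: [0.674, 0.739, -0.001, -0.0]
wrist_force: [0.4, -0.7, -2.5]
gripper_width: 58.5
finger_force: 66.0
```

>>> apply_moves --motion "0 0 0.15 0 0 0 1;0 0 0.23 0 0 0 1;0 0 0.247 0 0 0 1;0 0 0.247 0 0 0 1;0 0 0.248 0 0 0 1"

```text
time_s: 17.88
tcp_pos: [626.6, 121.5, 85.5]
eef_rot: [0.674, 0.739, 0.001, 0.001]
wrist_force: [0.0, -0.4, -2.0]
gripper_width: 58.9
finger_force: 64.5
```

```bash
python3 -c "
from plan import *
st();print(rk(0,134))"
```

```text
t 17.9 [626.6 121.5  85.5] psi 5.3 w 58.9 ff 64.5 F [ 0.  -0.4 -2. ] q6 1.57
(np.float64(624.8762019804074), np.float64(120.95041596630608))
```

>>> apply_moves --motion "0 0 0.003 0 0 0 1;0 0 0.003 0 0 0 1;0 0 0.003 0 0 0 1;0 0 0.003 0 0 0 0.05;0 0 0.003 0 0 0 0;0 0 0.003 0 0 0 0;0 0 -0.18 0 0 0 0;0 0 -0.36 0 0 0 0"

```text
time_s: 18.88
tcp_pos: [625.4, 121.3, 192.7]
eef_rot: [0.674, 0.739, -0.001, -0.001]
wrist_force: [1.5, -1.0, -0.1]
gripper_width: 85.3
finger_force: 0.0
```

>>> apply_moves --motion "0 0 -0.15 0 0 0 0;0 0 -0.15 0 0 0 0;0 0 -0.15 0 0 0 0"

```text
time_s: 19.25
tcp_pos: [625.8, 121.4, 236.9]
eef_rot: [0.674, 0.739, -0.0, -0.0]
wrist_force: [0.2, -0.7, -0.8]
gripper_width: 85.5
finger_force: 0.0
```

Run:
```python
from m2 import *; from known import K; import job
st(); 
K['f']=(499,-30.5,0);K['a']=(*rk(0,197),15);K['b']=(*rk(0,134),15)
jars(('wrist','top','scene'),K)
for n,l in(('a',197),('b',134)): print(n,np.round(rk(0,l),1))
st()
```

```text
t 19.2 [625.8 121.4 236.9] psi 5.3 w 85.5 ff 0.0 F [ 0.2 -0.7 -0.8] q6 1.57
a [('wrist', [621.4, 183.1], np.float64(0.94)), ('top', [586.6, 159.2], np.float64(0.28)), ('scene', [620.8, 183.0], np.float64(0.95))]
b [('wrist', 'none'), ('top', [623.4, 120.8], np.float64(0.77)), ('scene', [625.1, 122.2], np.float64(0.82))]
c [('wrist', 'none'), ('top', [453.0, -205.1], np.float64(0.86)), ('scene', [452.9, -208.4], np.float64(0.96))]
d [('wrist', 'none'), ('top', 'none'), ('scene', [428.4, 334.8], np.float64(0.95))]
e [('wrist', [399.4, -308.5], np.float64(0.65)), ('top', [416.4, -325.9], np.float64(0.93)), ('scene', [415.6, -327.1], np.float64(0.94))]
f [('wrist', 'none'), ('top', [498.0, -30.9], np.float64(0.88)), ('scene', [499.6, -29.8], np.float64(0.95))]
a [619.2 183.7]
b [624.9 121. ]
t 19.6 [625.4 121.3 236. ] psi 5.3 w 85.3 ff 0.0 F [-0.   0.1  0.7] q6 1.57
```

```bash
cat >> job.py <<'E'
def full(n,x,y,ly,lift=90,hi=75):
    pick(n,x,y,lift=lift);h=H[n];Z=h-25;s=(x,y,h-40+lift,5.2)
    X,Y=rk(0,ly);X1,Y1=rk(0,ly-12)
    print('CARRY',np.round((X,Y),1));plan([(X1,Y1,Z+hi,5.2,1),(X,Y,Z+hi,5.2,1,2)],s)
    print('LOWER');plan([(X,Y,Z+.5,5.2,1,4)],(X,Y,Z+hi,5.2))
E
python3 -c "
from job import *
full('c',453.6,-207.0,71)"
```

```text
PICK
4x[-0.518 -0.335 0.144 -0.001 0 0 0]
4x[-0.519 -0.335 0.144 -0.001 0 0 0] | 3x[-0.519 -0.334 0.457 -0.001 0 0 0]
GRIP
4x[0 0 0 0 0 0 1] | 3x[0 0 -0.300 0 0 0 1]
CARRY [630.6  58.2]
6x[0.787 0.668 0 0 0 0 1]
3x[0.040 0 0 0 0 0 1]
LOWER
6x[0 0 0.248 0 0 0 1]
```

>>> apply_moves --motion "-0.518 -0.335 0.144 0 0 0 0;-0.518 -0.335 0.144 0 0 0 0;-0.518 -0.335 0.144 0 0 0 0;-0.518 -0.335 0.144 0 0 0 0;-0.518 -0.335 0.144 0 0 0 0"

```text
time_s: 20.18
tcp_pos: [540.5, -42.8, 194.3]
eef_rot: [0.674, 0.739, 0.0, -0.0]
wrist_force: [0.8, -0.6, 0.7]
gripper_width: 85.6
finger_force: 0.0
```

>>> apply_moves --motion "-0.519 -0.335 0.144 0 0 0 0;-0.519 -0.335 0.144 0 0 0 0;-0.519 -0.335 0.144 0 0 0 0;-0.519 -0.335 0.144 0 0 0 0;-0.519 -0.335 0.144 0 0 0 0;-0.519 -0.335 0.457 0 0 0 0;-0.519 -0.335 0.457 0 0 0 0;-0.519 -0.335 0.457 0 0 0 0"

```text
time_s: 21.18
tcp_pos: [453.8, -204.0, 55.4]
eef_rot: [0.672, 0.74, -0.0, -0.003]
wrist_force: [0.3, 0.2, 0.1]
gripper_width: 85.5
finger_force: 0.0
```

>>> apply_moves --motion "0 0 0 0 0 0 0;0 0 0 0 0 0 1;0 0 0 0 0 0 1;0 0 0 0 0 0 1;0 0 0 0 0 0 1;0 0 -0.12 0 0 0 1;0 0 -0.3 0 0 0 1;0 0 -0.3 0 0 0 1"

```text
time_s: 22.18
tcp_pos: [458.6, -209.3, 152.7]
eef_rot: [0.674, 0.739, 0.001, 0.006]
wrist_force: [0.8, -0.4, -2.8]
gripper_width: 59.0
finger_force: 66.1
```

>>> apply_moves --motion "0.787 0.668 0 0 0 0 1;0.787 0.668 0 0 0 0 1;0.787 0.668 0 0 0 0 1;0.787 0.668 0 0 0 0 1;0.787 0.668 0 0 0 0 1;0.787 0.668 0 0 0 0 1;0.787 0.668 0 0 0 0 1;0.787 0.668 0 0 0 0 1"

```text
time_s: 23.18
tcp_pos: [631.2, 45.6, 146.6]
eef_rot: [0.674, 0.738, -0.001, -0.001]
wrist_force: [-0.1, 0.5, -2.4]
gripper_width: 58.7
finger_force: 66.5
```

>>> apply_moves --motion "0.02 0 0 0 0 0 1;0.04 0 0 0 0 0 1;0.04 0 0 0 0 0 1;0.04 0 0.15 0 0 0 1;0.04 0 0.23 0 0 0 1;0.04 0 0.247 0 0 0 1;0.04 0 0.247 0 0 0 1;0.04 0 0.248 0 0 0 1"

```text
time_s: 24.18
tcp_pos: [631.8, 58.7, 73.6]
eef_rot: [0.674, 0.739, 0.0, 0.0]
wrist_force: [-1.7, -0.3, 1.2]
gripper_width: 58.7
finger_force: 66.8
```

```bash
python3 -c "
from plan import *
st();print(rk(0,71))"
```

```text
t 24.2 [631.8  58.7  73.6] psi 5.3 w 58.7 ff 66.8 F [-1.7 -0.3  1.2] q6 1.47
(np.float64(630.5761965717084), np.float64(58.20880248960994))
```

>>> apply_moves --motion "0 0 0.002 0 0 0 1;0 0 0.002 0 0 0 1;0 0 0.002 0 0 0 1;0 0 0.002 0 0 0 0.05;0 0 0.002 0 0 0 0;0 0 0.002 0 0 0 0;0 0 -0.18 0 0 0 0;0 0 -0.36 0 0 0 0"

```text
time_s: 25.18
tcp_pos: [630.6, 58.6, 181.0]
eef_rot: [0.674, 0.739, -0.001, -0.001]
wrist_force: [1.1, -1.1, 0.1]
gripper_width: 85.5
finger_force: 0.0
```

>>> apply_moves --motion "0 0 -0.15 0 0 0 0;0 0 -0.15 0 0 0 0;0 0 -0.15 0 0 0 0"

```text
time_s: 25.55
tcp_pos: [631.0, 58.6, 225.3]
eef_rot: [0.674, 0.739, -0.0, -0.0]
wrist_force: [-0.2, 0.5, -0.7]
gripper_width: 85.6
finger_force: 0.0
```

Run:
```python
from m2 import *; from known import K; import job
K['f']=(499,-30.5,0)
for n,l in(('a',197),('b',134),('c',71)): K[n]=(*rk(0,l),15);print(n,np.round(rk(0,l),1))
jars(('wrist','top','scene'),K)
st()
job.full('d',427.6,335,8)
```

```text
a [619.2 183.7]
b [624.9 121. ]
c [630.6  58.2]
a [('wrist', [620.8, 182.0], np.float64(0.93)), ('top', 'none'), ('scene', [621.0, 182.7], np.float64(0.9))]
b [('wrist', [626.4, 120.8], np.float64(0.93)), ('top', 'none'), ('scene', [627.9, 121.2], np.float64(0.94))]
c [('wrist', 'none'), ('top', [631.1, 56.0], np.float64(0.64)), ('scene', [633.7, 60.0], np.float64(0.9))]
d [('wrist', 'none'), ('top', 'none'), ('scene', [428.3, 334.4], np.float64(0.95))]
e [('wrist', [409.9, -340.1], np.float64(0.8)), ('top', [416.9, -327.6], np.float64(0.95)), ('scene', [417.0, -326.0], np.float64(0.95))]
f [('wrist', [500.3, -29.3], np.float64(0.88)), ('top', [497.3, -30.7], np.float64(0.92)), ('scene', 'none')]
t 25.9 [630.6  58.6 224.4] psi 5.3 w 85.4 ff 0.0 F [ 0.5 -0.  -0.8] q6 1.47
PICK
6x[0.980 -0.588 0.250 -0.002 0 0.001 0]
3x[0 0 0.353 0 0 0 0]
GRIP
4x[0 0 0 0 0 0 1] | 3x[0 0 -0.300 0 0 0 1]
CARRY [636.3  -4.5]
4x[-0.615 0.295 0 0 0 0 1]
4x[-0.615 0.295 0 0 0 0 1] | 3x[-0.575 0.295 0 0 0 0 1]
LOWER
6x[0 0 0.248 0 0 0 1]
```

Run:
```python
import job
job.full('d',428,335,8,lift=150,hi=135)
```

```text
PICK
6x[0.980 -0.587 0.250 -0.002 0 0.001 0]
3x[0 0 0.353 0 0 0 0]
GRIP
4x[0 0 0 0 0 0 1] | 4x[0 0 -0.500 0 0 0 1]
CARRY [636.3  -4.5]
4x[-0.615 0.294 0 0 0 0 1]
4x[-0.615 0.294 0 0 0 0 1] | 3x[-0.575 0.294 0 0 0 0 1]
LOWER
7x[0 0 0.448 0 0 0 1]
```

>>> apply_moves --motion "0.98 -0.587 0.25 0 0 0 0.06;0.98 -0.587 0.25 0 0 0 0.06;0.98 -0.587 0.25 0 0 0 0.06;0.98 -0.587 0.25 0 0 0 0.06;0.98 -0.587 0.25 0 0 0 0.06;0.98 -0.587 0.25 0 0 0 0.06;0.98 -0.587 0.25 0 0 0 0.06;0.98 -0.587 0.25 0 0 0 0.06"

```text
time_s: 26.85
tcp_pos: [429.2, 334.9, 150.8]
eef_rot: [0.674, 0.739, -0.0, 0.0]
wrist_force: [0.8, 0.5, -0.2]
gripper_width: 80.3
finger_force: 0.0
```

Run:
```python
from m2 import *
jars(('wrist','scene'),dict(d=(428,335,0)))
st()
m=ctrl.camera_model('wrist')
d=ctrl.landmark_of('wrist','teacup');print([(x['score'],ray(m,x['position'],0).round()) for x in d[:2]])
```

```text
d [('wrist', [427.6, 336.5], np.float64(0.96)), ('scene', [428.8, 333.9], np.float64(0.77))]
t 27.1 [429.9 334.4 151.2] psi 5.2 w 80.4 ff 0.0 F [ 0.4  0.4 -0.4] q6 2.02
[(0.75, array([461., 205.,   0.]))]
```

>>> apply_moves --motion "0 -0.003 0.2 0 0 0 0.06;0 -0.003 0.353 0 0 0 0.06;0 -0.003 0.353 0 0 0 0.06;0 -0.003 0.353 0 0 0 0.06"

```text
time_s: 27.6
tcp_pos: [429.4, 335.4, 46.5]
eef_rot: [0.674, 0.739, 0.001, 0.0]
wrist_force: [0.9, 0.5, -0.4]
gripper_width: 80.2
finger_force: 0.0
```

>>> apply_moves --motion "0 0 0 0 0 0 1;0 0 0 0 0 0 1;0 0 0 0 0 0 1;0 0 0 0 0 0 1;0 0 -0.15 0 0 0 1;0 0 -0.35 0 0 0 1;0 0 -0.5 0 0 0 1;0 0 -0.5 0 0 0 1"

```text
time_s: 28.6
tcp_pos: [431.4, 337.1, 200.8]
eef_rot: [0.674, 0.739, 0.006, 0.002]
wrist_force: [0.6, 0.1, -2.9]
gripper_width: 58.6
finger_force: 65.5
```

>>> apply_moves --motion "-0.615 0.294 0 0 0 0 1;-0.615 0.294 0 0 0 0 1;-0.615 0.294 0 0 0 0 1;-0.615 0.294 0 0 0 0 1;-0.615 0.294 0 0 0 0 1"

```text
time_s: 29.22
tcp_pos: [532.5, 158.6, 193.9]
eef_rot: [0.675, 0.738, -0.001, -0.001]
wrist_force: [0.2, 0.3, -1.8]
gripper_width: 59.0
finger_force: 65.6
```

>>> apply_moves --motion "-0.615 0.297 0 0 0 0 1;-0.615 0.297 0 0 0 0 1;-0.615 0.297 0 0 0 0 1;-0.615 0.297 0 0 0 0 1;-0.615 0.297 0 0 0 0 1;-0.575 0.297 0 0 0 0 1;-0.575 0.297 0 0 0 0 1;-0.575 0.297 0 0 0 0 1"

```text
time_s: 30.22
tcp_pos: [636.9, -2.5, 195.2]
eef_rot: [0.673, 0.74, -0.0, -0.0]
wrist_force: [0.2, -0.9, -1.5]
gripper_width: 58.6
finger_force: 65.7
```

Run:
```python
from m2 import *
st();print(rk(0,8))
```

```text
t 30.2 [636.9  -2.5 195.2] psi 5.4 w 58.6 ff 65.7 F [ 0.2 -0.9 -1.5] q6 1.37
(np.float64(636.2761911630093), np.float64(-4.532810987086204))
```

>>> apply_moves --motion "-0.006 0 0 0 0 0 1;-0.006 0 0 0 0 0 1;-0.006 0 0.2 0 0 0 1;-0.006 0 0.38 0 0 0 1;-0.006 0 0.435 0 0 0 1;-0.006 0 0.447 0 0 0 1;-0.006 0 0.447 0 0 0 1;-0.006 0 0.448 0 0 0 1"

```text
time_s: 31.22
tcp_pos: [638.7, -6.2, 62.6]
eef_rot: [0.674, 0.739, 0.0, 0.001]
wrist_force: [-3.8, -0.2, 7.3]
gripper_width: 58.5
finger_force: 67.2
```

Run:
```python
from m2 import *
st()
```

```text
t 31.2 [638.7  -6.2  62.6] psi 5.3 w 58.5 ff 67.2 F [-3.8 -0.2  7.3] q6 1.37
```

>>> apply_moves --motion "0 0 -0.003 0 0 0 1;0 0 -0.004 0 0 0 1;0 0 -0.004 0 0 0 1;0 0 -0.004 0 0 0 0.05;0 0 -0.004 0 0 0 0;0 0 -0.004 0 0 0 0;0 0 -0.18 0 0 0 0;0 0 -0.36 0 0 0 0"

```text
time_s: 32.22
tcp_pos: [636.7, -5.7, 168.5]
eef_rot: [0.674, 0.739, -0.001, -0.001]
wrist_force: [1.2, -0.0, -0.2]
gripper_width: 85.4
finger_force: 0.0
```

>>> apply_moves --motion "0 0 -0.15 0 0 0 0;0 0 -0.15 0 0 0 0;0 0 -0.15 0 0 0 0"

```text
time_s: 32.6
tcp_pos: [637.2, -5.8, 212.9]
eef_rot: [0.674, 0.739, -0.0, -0.0]
wrist_force: [-0.6, 0.8, 0.0]
gripper_width: 85.7
finger_force: 0.0
```

Run:
```python
from m2 import *; from known import K; import job
K['f']=(499,-30.5,0)
for n,l in(('a',197),('b',134),('c',71),('d',8)): K[n]=(*rk(0,l),15);print(n,np.round(rk(0,l),1))
jars(('wrist','top','scene'),K)
st()
job.full('e',416.6,-326.8,-55)
```

```text
a [619.2 183.7]
b [624.9 121. ]
c [630.6  58.2]
d [636.3  -4.5]
a [('wrist', 'none'), ('top', 'none'), ('scene', [620.7, 182.9], np.float64(0.94))]
b [('wrist', [626.4, 121.8], np.float64(0.95)), ('top', 'none'), ('scene', [624.9, 121.2], np.float64(0.94))]
c [('wrist', [633.6, 58.3], np.float64(0.9)), ('top', 'none'), ('scene', [630.7, 58.1], np.float64(0.89))]
d [('wrist', [641.1, -5.3], np.float64(0.92)), ('top', [635.5, -19.2], np.float64(0.38)), ('scene', [639.0, -7.5], np.float64(0.87))]
e [('wrist', [410.5, -369.3], np.float64(0.75)), ('top', [415.7, -325.8], np.float64(0.94)), ('scene', [418.1, -328.0], np.float64(0.46))]
f [('wrist', [500.3, -30.2], np.float64(0.92)), ('top', [497.7, -30.5], np.float64(0.89)), ('scene', [499.5, -29.2], np.float64(0.95))]
t 32.9 [636.8  -5.8 212. ] psi 5.3 w 85.5 ff 0.0 F [-0.9  0.4 -0.3] q6 1.37
PICK
7x[-0.998 -0.829 0.208 -0.002 0 0.001 0]
3x[0 0 0.393 0 0 0 0]
GRIP
4x[0 0 0 0 0 0 1] | 3x[0 0 -0.300 0 0 0 1]
CARRY [642.  -67.3]
6x[0.753 0.827 0 0 0 0 1]
3x[0.040 0 0 0 0 0 1]
LOWER
6x[0 0 0.248 0 0 0 1]
```

>>> apply_moves --motion "-0.998 -0.829 0.208 0 0 0 0;-0.998 -0.829 0.208 0 0 0 0;-0.998 -0.829 0.208 0 0 0 0;-0.998 -0.829 0.208 0 0 0 0;-0.998 -0.829 0.208 0 0 0 0;-0.998 -0.829 0.208 0 0 0 0;-0.998 -0.829 0.208 0 0 0 0;-0.998 -0.829 0.208 0 0 0 0"

```text
time_s: 33.9
tcp_pos: [416.9, -327.4, 150.7]
eef_rot: [0.675, 0.738, 0.0, -0.001]
wrist_force: [0.0, 0.2, -0.1]
gripper_width: 85.4
finger_force: 0.0
```

>>> apply_moves --motion "0 0 0 0 0 0 0;0 0 0.2 0 0 0 0;0 0 0.393 0 0 0 0;0 0 0.393 0 0 0 0;0 0 0.393 0 0 0 0"

```text
time_s: 34.52
tcp_pos: [419.3, -327.1, 35.0]
eef_rot: [0.673, 0.74, 0.0, 0.001]
wrist_force: [0.4, 0.0, 0.4]
gripper_width: 85.0
finger_force: 0.0
```

>>> apply_moves --motion "0 0 0 0 0 0 1;0 0 0 0 0 0 1;0 0 0 0 0 0 1;0 0 0 0 0 0 1;0 0 -0.12 0 0 0 1;0 0 -0.3 0 0 0 1;0 0 -0.3 0 0 0 1;0 0 -0.3 0 0 0 1"

```text
time_s: 35.52
tcp_pos: [417.6, -327.0, 123.9]
eef_rot: [0.674, 0.739, -0.0, 0.001]
wrist_force: [-0.1, -0.2, -1.8]
gripper_width: 58.8
finger_force: 65.2
```

>>> apply_moves --motion "0.753 0.827 0 0 0 0 1;0.753 0.827 0 0 0 0 1;0.753 0.827 0 0 0 0 1;0.753 0.827 0 0 0 0 1;0.753 0.827 0 0 0 0 1;0.753 0.827 0 0 0 0 1;0.753 0.827 0 0 0 0 1;0.753 0.827 0 0 0 0 1"

```text
time_s: 36.52
tcp_pos: [642.0, -79.8, 122.0]
eef_rot: [0.674, 0.739, -0.001, -0.001]
wrist_force: [0.3, -0.8, -2.1]
gripper_width: 58.9
finger_force: 65.8
```

Run:
```python
from m2 import *
ctrl.grab_frame('top');ctrl.grab_frame('top')
st();print(rk(0,-67),rk(0,-55))
```

```text
t 36.6 [642.4 -80.3 122.7] psi 5.2 w 58.8 ff 65.8 F [ 0.6 -0.2 -1.4] q6 1.26
(np.float64(643.0618990097963), np.float64(-79.22520798315304)) (np.float64(641.9761857543104), np.float64(-67.27442446378234))
```

>>> apply_moves --motion "0.02 0 0 0 0 0 1;0.035 0 0 0 0 0 1;0.035 0 0.15 0 0 0 1;0.035 0 0.23 0 0 0 1;0.035 0 0.243 0 0 0 1;0.035 0 0.243 0 0 0 1;0.035 0 0.243 0 0 0 1;0.035 0 0.243 0 0 0 1"

```text
time_s: 37.62
tcp_pos: [643.4, -68.6, 51.0]
eef_rot: [0.674, 0.739, 0.0, 0.0]
wrist_force: [-0.7, -0.9, -3.1]
gripper_width: 58.7
finger_force: 68.2
```

Run:
```python
from m2 import *
st()
```

```text
t 37.6 [643.4 -68.6  51. ] psi 5.3 w 58.7 ff 68.2 F [-0.7 -0.9 -3.1] q6 1.27
```

>>> apply_moves --motion "0 0 0.004 0 0 0 1;0 0 0.006 0 0 0 1;0 0 0.006 0 0 0 1;0 0 0.006 0 0 0 0.05;0 0 0.006 0 0 0 0;0 0 0.006 0 0 0 0;0 0 -0.18 0 0 0 0;0 0 -0.36 0 0 0 0"

```text
time_s: 38.62
tcp_pos: [642.1, -68.5, 158.6]
eef_rot: [0.674, 0.739, -0.001, -0.001]
wrist_force: [0.6, 0.4, 0.1]
gripper_width: 85.4
finger_force: 0.0
```

>>> apply_moves --motion "0 0 -0.15 0 0 0 0;0 0 -0.15 0 0 0 0;0 0 -0.15 0 0 0 0"

```text
time_s: 39.0
tcp_pos: [642.4, -68.6, 202.8]
eef_rot: [0.674, 0.739, -0.0, -0.0]
wrist_force: [-0.1, -0.3, -0.7]
gripper_width: 85.5
finger_force: 0.0
```

Run:
```python
from m2 import *; from known import K; import job
K['f']=(499,-30.5,0)
for n,l in(('a',197),('b',134),('c',71),('d',6.5),('e',-56)): K[n]=(*rk(0,l),15)
jars(('wrist','top','scene'),K)
st()
job.full('f',499,-30.3,-120)
```

```text
a [('wrist', 'none'), ('top', [619.5, 182.7], np.float64(0.92)), ('scene', [618.5, 182.4], np.float64(0.93))]
b [('wrist', 'none'), ('top', 'none'), ('scene', [626.4, 122.2], np.float64(0.96))]
c [('wrist', [633.4, 59.2], np.float64(0.95)), ('top', 'none'), ('scene', 'none')]
d [('wrist', [641.3, -7.0], np.float64(0.91)), ('top', 'none'), ('scene', [639.8, -6.9], np.float64(0.95))]
e [('wrist', [645.4, -65.5], np.float64(0.9)), ('top', 'none'), ('scene', [645.1, -65.9], np.float64(0.81))]
f [('wrist', [500.8, -29.6], np.float64(0.94)), ('top', 'none'), ('scene', [498.3, -31.5], np.float64(0.95))]
t 39.3 [642.  -68.5 201.8] psi 5.3 w 85.6 ff 0.0 F [-1.   0.4  0.2] q6 1.27
PICK
3x[0.171 -0.462 0.174 -0.002 -0.001 0.001 0] | 4x[0.170 -0.461 0.607 -0.002 -0.001 0.001 0]
GRIP
4x[0 0 0 0 0 0 1] | 3x[0 0 -0.300 0 0 0 1]
CARRY [ 647.9 -132. ]
4x[-0.423 0.463 0 0 0 0 1] | 3x[-0.383 0.463 0 0 0 0 1]
LOWER
6x[0 0 0.248 0 0 0 1]
```

Run:
```python
from plan import *
x,y=499.2,-30.3;P=95.2
plan([(x,y,150,P,0),(x,y,21,P,0,1)])
print();plan([(x,y,21,P,1,3),(x,y,111,P,1,1)],(x,y,21,P))
X,Y=rk(0,-132);print()
plan([(X,Y,111,5.2,1,1)],(x,y,111,P))
```

```text
5x[0.085 -0.231 0.087 0 -0.001 -0.500 0]
5x[0.224 -0.103 0.087 0 -0.001 -0.500 0]
4x[0 0 0.430 0 0 0 0]

4x[0 0 0 0 0 0 1] | 3x[0 0 -0.300 0 0 0 1]

5x[-0.231 -0.211 0 0 0 0.500 1]
5x[-0.313 0.014 0 0 0 0.500 1]
```

>>> apply_moves --motion "0.085 -0.231 0.087 0 0 -0.5 0;0.085 -0.231 0.087 0 0 -0.5 0;0.085 -0.231 0.087 0 0 -0.5 0;0.085 -0.231 0.087 0 0 -0.5 0;0.085 -0.231 0.087 0 0 -0.5 0"

```text
time_s: 39.92
tcp_pos: [571.2, -49.6, 176.8]
eef_rot: [0.34, 0.941, -0.0, -0.0]
wrist_force: [1.0, 0.2, 0.6]
gripper_width: 85.4
finger_force: 0.0
```

>>> apply_moves --motion "0.224 -0.103 0.087 0 0 -0.5 0;0.224 -0.103 0.087 0 0 -0.5 0;0.224 -0.103 0.087 0 0 -0.5 0;0.224 -0.103 0.087 0 0 -0.5 0;0.224 -0.103 0.087 0 0 -0.5 0;0.224 -0.103 0.087 0 0 -0.5 0"

```text
time_s: 40.67
tcp_pos: [500.1, -30.5, 151.2]
eef_rot: [-0.045, 0.999, 0.0, -0.0]
wrist_force: [0.4, 1.2, -0.1]
gripper_width: 85.6
finger_force: 0.0
```

Run:
```python
from m2 import *
jars(('wrist','scene'),dict(f=(499.2,-30.3,0)))
st()
```

```text
f [('wrist', [498.8, -28.9], np.float64(0.93)), ('scene', [499.2, -30.4], np.float64(0.93))]
t 40.9 [500.2 -30.5 151.2] psi 95.2 w 85.6 ff 0.0 F [-0.   0.5  0.6] q6 -0.28
```

>>> apply_moves --motion "0.003 0.001 0.2 0 0 0 0;0.003 0.001 0.38 0 0 0 0;0.003 0.001 0.432 0 0 0 0;0.003 0.001 0.432 0 0 0 0;0.003 0.001 0.432 0 0 0 0"

```text
time_s: 41.5
tcp_pos: [501.4, -30.7, 23.6]
eef_rot: [-0.046, 0.999, -0.0, 0.002]
wrist_force: [0.3, -0.9, -0.3]
gripper_width: 85.3
finger_force: 0.0
```

>>> apply_moves --motion "0 0 0 0 0 0 1;0 0 0 0 0 0 1;0 0 0 0 0 0 1;0 0 0 0 0 0 1;0 0 -0.12 0 0 0 1;0 0 -0.3 0 0 0 1;0 0 -0.3 0 0 0 1;0 0 -0.3 0 0 0 1"

```text
time_s: 42.5
tcp_pos: [498.8, -30.2, 111.6]
eef_rot: [-0.046, 0.999, -0.0, 0.0]
wrist_force: [-0.3, 0.4, -2.4]
gripper_width: 59.1
finger_force: 65.4
```

>>> apply_moves --motion "-0.231 -0.211 0 0 0 0.5 1;-0.231 -0.211 0 0 0 0.5 1;-0.231 -0.211 0 0 0 0.5 1;-0.231 -0.211 0 0 0 0.5 1;-0.231 -0.211 0 0 0 0.5 1"

```text
time_s: 43.12
tcp_pos: [572.1, -86.5, 109.3]
eef_rot: [0.34, 0.941, -0.0, -0.002]
wrist_force: [0.1, -0.5, -2.4]
gripper_width: 58.6
finger_force: 65.3
```

>>> apply_moves --motion "-0.313 0.014 0 0 0 0.5 1;-0.313 0.014 0 0 0 0.5 1;-0.313 0.014 0 0 0 0.5 1;-0.313 0.014 0 0 0 0.5 1;-0.313 0.014 0 0 0 0.5 1;-0.313 0.014 0 0 0 0.5 1;-0.313 0.014 0 0 0 0.5 1"

```text
time_s: 44.0
tcp_pos: [648.6, -143.5, 111.4]
eef_rot: [0.673, 0.74, -0.0, -0.0]
wrist_force: [-0.1, 0.2, -2.6]
gripper_width: 58.8
finger_force: 65.4
```

Run:
```python
from m2 import *
ctrl.grab_frame('top');ctrl.grab_frame('top')
st();plan([(*rk(0,-119.5),111,5.2,1)])
```

```text
t 44.1 [ 648.8 -143.6  111.6] psi 5.4 w 58.9 ff 65.4 F [-0.6  0.9 -2.9] q6 1.16
1x[0.040 0 0.002 0 0 0.002 1]
```

>>> apply_moves --motion "0.02 -0.003 0 0 0 0 1;0.04 -0.003 0.05 0 0 0 1;0.04 -0.003 0.18 0 0 0 1;0.04 -0.003 0.23 0 0 0 1;0.04 -0.003 0.246 0 0 0 1;0.04 -0.003 0.247 0 0 0 1;0.04 -0.003 0.247 0 0 0 1;0.04 -0.003 0.247 0 0 0 1"

```text
time_s: 45.1
tcp_pos: [646.0, -131.4, 38.5]
eef_rot: [0.674, 0.739, -0.001, -0.001]
wrist_force: [-3.0, 1.7, 5.1]
gripper_width: 58.7
finger_force: 67.0
```

Run:
```python
from m2 import *
st()
```

```text
t 45.1 [ 646.  -131.4   38.5] psi 5.3 w 58.7 ff 67.0 F [-3.   1.7  5.1] q6 1.18
```

>>> apply_moves --motion "0 0.006 -0.004 0 0 0 1;0 0.008 -0.004 0 0 0 1;0 0.008 -0.004 0 0 0 1;0 0.008 -0.004 0 0 0 1;0 0.008 -0.001 0 0 0 0.05;0 0.008 -0.001 0 0 0 0;0 0.008 -0.001 0 0 0 0;0 0.008 -0.15 0 0 0 0"

```text
time_s: 46.1
tcp_pos: [645.4, -130.5, 78.7]
eef_rot: [0.674, 0.739, -0.002, -0.004]
wrist_force: [0.1, 0.5, 0.6]
gripper_width: 85.2
finger_force: 0.0
```

>>> apply_moves --motion "0 0 -0.2 0 0 0 0;0 0 -0.35 0 0 0 0;0 0 -0.35 0 0 0 0"

```text
time_s: 46.48
tcp_pos: [652.9, -132.7, 193.6]
eef_rot: [0.674, 0.739, 0.002, 0.005]
wrist_force: [0.4, -0.8, 0.1]
gripper_width: 85.4
finger_force: 0.0
```

Run:
```python
from m2 import *
K={n:(*rk(0,l),15) for n,l in(('a',197),('b',134),('c',71),('d',6.5),('e',-56),('f',-119))}
for n in K: print(n,np.round(K[n],1))
jars(('wrist','scene'),K)
st()
plan([(574.6,-250,170,95.2,.3),(574.6,-250,62,95.2,.3,1)])
```

```text
a [619.2 183.7  15. ]
b [624.9 121.   15. ]
c [630.6  58.2  15. ]
d [636.4  -6.   15. ]
e [642.1 -68.3  15. ]
f [ 647.8 -131.    15. ]
a [('wrist', 'none'), ('scene', [619.6, 183.5], np.float64(0.94))]
b [('wrist', 'none'), ('scene', [626.0, 122.0], np.float64(0.95))]
c [('wrist', 'none'), ('scene', [630.3, 58.4], np.float64(0.92))]
d [('wrist', [641.1, -6.9], np.float64(0.94)), ('scene', [639.6, -6.2], np.float64(0.94))]
e [('wrist', [646.3, -66.6], np.float64(0.93)), ('scene', [646.0, -67.6], np.float64(0.84))]
f [('wrist', [650.6, -128.2], np.float64(0.89)), ('scene', [650.7, -128.9], np.float64(0.83))]
t 46.7 [ 648.1 -131.2  185.8] psi 5.3 w 85.5 ff 0.0 F [-0.   0.2 -0.2] q6 1.18
5x[-0.186 -0.140 0.027 0 -0.001 -0.500 0.3]
5x[-0.032 -0.231 0.027 0 -0.001 -0.500 0.3] | 3x[-0.033 -0.230 0.387 0 -0.001 -0.500 0.3]
```

>>> apply_moves --motion "-0.186 -0.14 0.027 0 0 -0.5 0.4;-0.186 -0.14 0.027 0 0 -0.5 0.4;-0.186 -0.14 0.027 0 0 -0.5 0.4;-0.186 -0.14 0.027 0 0 -0.5 0.4;-0.186 -0.14 0.027 0 0 -0.5 0.4"

```text
time_s: 47.3
tcp_pos: [611.1, -190.6, 176.9]
eef_rot: [0.339, 0.941, 0.0, -0.002]
wrist_force: [0.7, -0.4, 0.1]
gripper_width: 51.1
finger_force: 0.0
```

>>> apply_moves --motion "-0.032 -0.231 0.027 0 0 -0.48 0.4;-0.032 -0.231 0.027 0 0 -0.48 0.4;-0.032 -0.231 0.027 0 0 -0.48 0.4;-0.032 -0.231 0.027 0 0 -0.48 0.4;-0.032 -0.231 0.027 0 0 -0.48 0.4;-0.032 -0.231 0.027 0 0 -0.48 0.4;-0.032 -0.231 0.027 0 0 -0.48 0.4"

```text
time_s: 48.18
tcp_pos: [575.5, -250.3, 170.8]
eef_rot: [-0.03, 1.0, 0.0, -0.0]
wrist_force: [0.4, -0.7, 0.1]
gripper_width: 51.0
finger_force: 0.0
```

Run:
```python
from m2 import *
m=ctrl.camera_model('wrist');im=ctrl.grab_frame('wrist')
for d in ctrl.landmark_of('wrist','clamp_grip')[:2]: print(d['score'],ray(m,d['position'],79).round(1))
st();plan([(574.5,-249.6,62,93.2,.4)])
cv2.imwrite('pics/t5.png',ctrl.grab_frame('wrist'))
```

```text
0.65 [ 574.2 -248.3   79. ]
t 48.3 [ 575.7 -250.4  171.2] psi 93.4 w 51.4 ff 0.0 F [-0.1 -0.2 -0.2] q6 -0.57
2x[0.004 0.003 0.364 0 0 0.003 0.4]
```

View pics/t5.png

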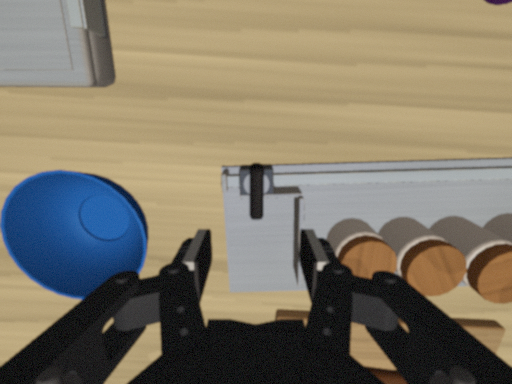

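>>> apply_moves --motion "0.004 0.003 0.2 0 0 0 0.4;0.004 0.003 0.364 0 0 0 0.4;0.004 0.003 0.364 0 0 0 0.4;0.004 0.003 0.364 0 0 0 0.4;0.004 0.003 0.364 0 0 0 1;0.004 0.003 0.364 0 0 0 1;0.004 0.003 0.364 0 0 0 1;0.004 0.003 0.364 0 0 0 1"

```text
time_s: 49.32
tcp_pos: [576.0, -250.4, 64.4]
eef_rot: [-0.03, 1.0, -0.001, 0.002]
wrist_force: [-0.1, -0.3, 6.0]
gripper_width: 11.9
finger_force: 59.4
```

Run:
```python
from m2 import *
st();s=ctrl.state();x,y,_=s['tcp_pos']
a=RK[2];d=24
plan([(x-np.sin(a)*d,y+np.cos(a)*d,62,93.2,1)])
```

```text
t 49.3 [ 576.  -250.4   64.4] psi 93.5 w 11.9 ff 59.4 F [-0.1 -0.3  6. ] q6 -0.57
1x[0.002 0.080 0.008 -0.001 0.002 0.003 1]
```

>>> apply_moves --motion "0.001 0.02 0 0 0 0 1;0.001 0.04 0 0 0 0 1;0.002 0.06 0 0 0 0 1;0.003 0.08 0 0 0 0 1;0.003 0.095 0 0 0 0 1;0.004 0.11 0 0 0 0 1;0.004 0.12 0 0 0 0 1;0.004 0.13 0 0 0 0 1"

```text
time_s: 50.32
tcp_pos: [572.6, -212.6, 64.4]
eef_rot: [-0.03, 1.0, -0.002, 0.002]
wrist_force: [-1.1, -3.4, 6.4]
gripper_width: 11.9
finger_force: 59.3
```

>>> apply_moves --motion "0 0.004 0 0 0 0 1;0 0.008 0 0 0 0 1;0 0.011 0 0 0 0 1;0 0.014 0 0 0 0 1;0.001 0.017 0 0 0 0 1;0.001 0.02 0 0 0 0 1;0.001 0.022 0 0 0 0 1;0.001 0.022 0 0 0 0 1"

```text
time_s: 51.32
tcp_pos: [572.1, -206.9, 64.4]
eef_rot: [-0.03, 1.0, -0.003, 0.002]
wrist_force: [-0.8, -4.7, 6.1]
gripper_width: 11.6
finger_force: 59.4
```

Run:
```python
from m2 import *
st();s=ctrl.state();x,y,_=s['tcp_pos'];a=RK[2];dx,dy=x-RK[0],y-RK[1]
print('face ly',-dx*np.sin(a)+dy*np.cos(a)+48,'lx',dx*np.cos(a)+dy*np.sin(a))
```

```text
t 51.3 [ 572.1 -206.9   64.4] psi 93.4 w 11.6 ff 59.4 F [-0.8 -4.7  6.1] q6 -0.51
face ly -139.71684335254562 lx -82.21309577404095
```

Pushing with about 5 N; I'll continue in fine steps.

>>> apply_moves --motion "0 0.004 0 0 0 0 1;0 0.008 0 0 0 0 1;0 0.011 0 0 0 0 1;0 0.014 0 0 0 0 1;0.001 0.017 0 0 0 0 1;0.001 0.018 0 0 0 0 1;0.001 0.018 0 0 0 0 1"

```text
time_s: 52.2
tcp_pos: [571.7, -202.5, 64.5]
eef_rot: [-0.03, 1.0, -0.004, 0.002]
wrist_force: [0.6, -7.1, 4.8]
gripper_width: 11.6
finger_force: 59.2
```

>>> apply_moves --motion "0 0.002 0 0 0 0 1;0 0.003 0 0 0 0 1;0 0.005 0 0 0 0 1;0 0.006 0 0 0 0 1;0 0.007 0 0 0 0 1;0 0.007 0 0 0 0 1"

```text
time_s: 52.95
tcp_pos: [571.5, -200.6, 64.5]
eef_rot: [-0.03, 1.0, -0.004, 0.002]
wrist_force: [-0.3, -8.3, 4.4]
gripper_width: 11.8
finger_force: 59.2
```

Run:
```python
from m2 import *
st();s=ctrl.state();x,y,_=s['tcp_pos'];a=RK[2];dx,dy=x-RK[0],y-RK[1]
print('face ly',-dx*np.sin(a)+dy*np.cos(a)+48,'lx',dx*np.cos(a)+dy*np.sin(a))
```

```text
t 53.0 [ 571.5 -200.6   64.5] psi 93.4 w 11.8 ff 59.2 F [-0.3 -8.3  4.4] q6 -0.5
face ly -133.43244822581863 lx -82.24367151123549
```

>>> apply_moves --motion "0 0.002 0 0 0 0 1;0 0.003 0 0 0 0 1;0 0.004 0 0 0 0 1;0 0.005 0 0 0 0 1;0 0.006 0 0 0 0 1;0 0.006 0 0 0 0 1"

```text
time_s: 53.7
tcp_pos: [571.4, -199.2, 64.4]
eef_rot: [-0.03, 1.0, -0.004, 0.002]
wrist_force: [-0.3, -8.9, 5.0]
gripper_width: 12.1
finger_force: 59.2
```

>>> apply_moves --motion "0 0.002 0 0 0 0 1;0 0.003 0 0 0 0 1;0 0.004 0 0 0 0 1;0 0.004 0 0 0 0 1"

```text
time_s: 54.2
tcp_pos: [571.3, -198.1, 64.5]
eef_rot: [-0.029, 1.0, -0.005, 0.002]
wrist_force: [-0.8, -9.1, 4.4]
gripper_width: 11.6
finger_force: 59.2
```

Run:
```python
from m2 import *
st()
im=ctrl.grab_frame('scene');cv2.imwrite('pics/s6.png',cv2.resize(im[150:330,220:440],None,fx=3.2,fy=3.2,interpolation=cv2.INTER_CUBIC))
K={n:(*rk(0,l),15) for n,l in zip('abcdef',200-60*np.arange(6))}
jars(('scene','top'),K)
for n in K: print(n,np.round(K[n],1))
```

```text
t 54.2 [ 571.3 -198.1   64.5] psi 93.4 w 11.6 ff 59.2 F [-0.8 -9.1  4.4] q6 -0.5
a [('scene', [618.5, 185.3], np.float64(0.91)), ('top', [619.2, 185.0], np.float64(0.91))]
b [('scene', [625.9, 127.6], np.float64(0.96)), ('top', [623.9, 124.2], np.float64(0.88))]
c [('scene', [631.3, 66.6], np.float64(0.88)), ('top', [630.8, 65.8], np.float64(0.95))]
d [('scene', [640.1, 6.6], np.float64(0.86)), ('top', [636.8, 5.9], np.float64(0.94))]
e [('scene', [643.8, -53.5], np.float64(0.84)), ('top', [642.5, -52.7], np.float64(0.91))]
f [('scene', [647.3, -114.0], np.float64(0.85)), ('top', [647.5, -113.0], np.float64(0.95))]
a [618.9 186.7  15. ]
b [624.3 126.9  15. ]
c [629.8  67.2  15. ]
d [635.2   7.4  15. ]
e [640.6 -52.3  15. ]
f [ 646.  -112.1   15. ]
```

View pics/s6.png

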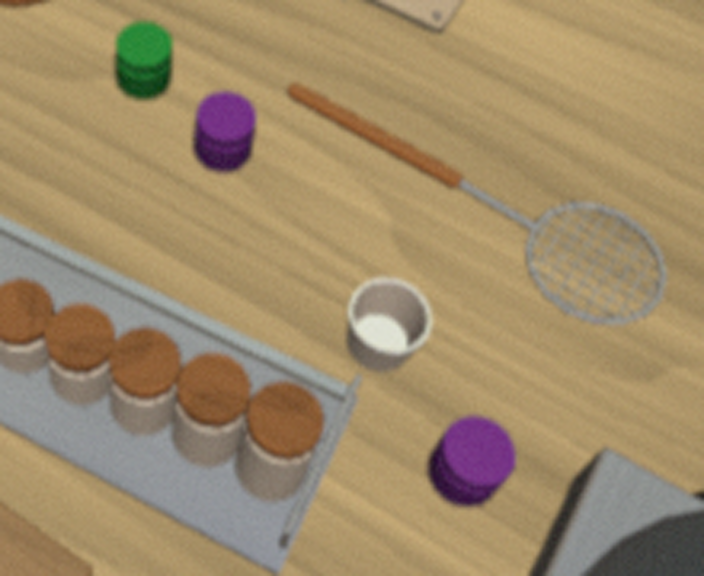

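The row stands straight, with a few mm left to the cheek at (315,450). I'll keep pushing gently.

>>> apply_moves --motion "0 0.002 0 0 0 0 1;0 0.003 0 0 0 0 1;0 0.004 0 0 0 0 1;0 0.004 0 0 0 0 1"

```text
time_s: 54.95
tcp_pos: [571.2, -196.9, 64.5]
eef_rot: [-0.03, 1.0, -0.005, 0.002]
wrist_force: [-1.5, -8.4, 4.5]
gripper_width: 11.7
finger_force: 59.3
```

>>> apply_moves --motion "0 0.002 0 0 0 0 1;0 0.003 0 0 0 0 1;0 0.004 0 0 0 0 1;0 0.004 0 0 0 0 1"

```text
time_s: 55.45
tcp_pos: [571.1, -195.6, 64.5]
eef_rot: [-0.03, 1.0, -0.004, 0.002]
wrist_force: [-1.0, -7.9, 4.8]
gripper_width: 12.0
finger_force: 59.3
```

>>> apply_moves --motion "0 0.002 0 0 0 0 1;0 0.003 0 0 0 0 1;0 0.003 0 0 0 0 1"

```text
time_s: 55.82
tcp_pos: [571.1, -195.4, 64.5]
eef_rot: [-0.029, 1.0, -0.005, 0.002]
wrist_force: [-0.7, -9.8, 3.8]
gripper_width: 11.7
finger_force: 59.2
```

>>> apply_moves --motion "0 0.002 0 0 0 0 1;0 0.003 0 0 0 0 1;0 0.003 0 0 0 0 1"

```text
time_s: 56.2
tcp_pos: [571.0, -195.2, 64.5]
eef_rot: [-0.029, 1.0, -0.006, 0.002]
wrist_force: [-1.1, -11.6, 3.6]
gripper_width: 12.0
finger_force: 59.1
```

>>> apply_moves --motion "0 0.002 0 0 0 0 1;0 0.003 0 0 0 0 1;0 0.003 0 0 0 0 1"

```text
time_s: 56.58
tcp_pos: [571.1, -195.1, 64.5]
eef_rot: [-0.029, 1.0, -0.007, 0.002]
wrist_force: [-0.4, -15.1, 2.5]
gripper_width: 12.2
finger_force: 59.1
```

Firm contact now: the position holds while the force rises to 15 N. I'll tighten the knob.

>>> apply_moves --motion "0 0 0 0 0 0.115 1;0 0 0 0 0 0.23 1;0 0 0 0 0 0.345 1;0 0 0 0 0 0.46 1;0 0 0 0 0 0.575 1;0 0 0 0 0 0.69 1;0 0 0 0 0 0.8 1;0 0 0 0 0 0.9 1"

```text
time_s: 57.58
tcp_pos: [570.1, -196.5, 64.6]
eef_rot: [0.629, 0.777, -0.006, 0.006]
wrist_force: [-4.6, -17.1, 5.2]
gripper_width: 11.3
finger_force: 59.4
```

Run:
```python
from m2 import *
st();print(ctrl.state()['wrist_torque'])
```

```text
t 57.6 [ 570.1 -196.5   64.6] psi 12.0 w 11.3 ff 59.4 F [ -4.6 -17.1   5.2] q6 0.93
[-3.23022081  0.85351865  0.14430081]
```

>>> apply_moves --motion "0 0 0 0 0 0.04 1;0 0 0 0 0 0.08 1;0 0 0 0 0 0.11 1;0 0 0 0 0 0.11 1"

```text
time_s: 58.08
tcp_pos: [569.9, -196.5, 64.6]
eef_rot: [0.692, 0.722, -0.006, 0.006]
wrist_force: [-3.6, -17.2, 4.1]
gripper_width: 11.6
finger_force: 59.7
```

Run:
```python
from m2 import *
st();print(ctrl.state()['wrist_torque'])
```

```text
t 58.1 [ 569.9 -196.5   64.6] psi 2.5 w 11.6 ff 59.7 F [ -3.6 -17.2   4.1] q6 1.1
[-3.23599959  0.95625064  0.54450307]
```

>>> apply_moves --motion "-0.003 0 0 0 0 0 1;-0.006 0 0 0 0 0 1;-0.008 0 0 0 0 0 0.5;-0.008 0 0 0 0 0 0.5;-0.008 0 0 0 0 0 0.3;-0.008 0 0 0 0 0 0.3;-0.008 0 -0.15 0 0 0 0.3;-0.008 0 -0.35 0 0 0 0.3"

```text
time_s: 59.08
tcp_pos: [567.3, -189.9, 165.9]
eef_rot: [0.691, 0.723, -0.001, -0.003]
wrist_force: [0.6, -0.3, 0.5]
gripper_width: 59.8
finger_force: 0.0
```

>>> apply_moves --motion "0 -0.3 -0.15 0 0 0 0.3;0 -0.5 -0.15 0 0 0 0.3;0 -0.5 -0.15 0 0 0 0.3;0 -0.5 -0.15 0 0 0 0.3"

```text
time_s: 59.58
tcp_pos: [417.5, -197.4, 212.6]
eef_rot: [0.691, 0.722, 0.0, 0.0]
wrist_force: [1.7, 0.9, 0.1]
gripper_width: 60.1
finger_force: 0.0
```

Run:
```python
from m2 import *
st()
m=ctrl.camera_model('wrist')
w=ctrl.grab_frame('wrist');t=ctrl.grab_frame('top')
cv2.imwrite('pics/w7.png',np.hstack([cv2.resize(w,(400,300)),cv2.resize(t[95:215,130:300],(400,300))]))
K={n:(*rk(0,l),15) for n,l in zip('abcdef',200-60*np.arange(6))}
jars(('wrist','scene','top'),K)
for n in K: print(n,np.round(K[n],1))
```

```text
t 59.6 [ 417.5 -197.4  212.6] psi 2.5 w 60.1 ff 0.0 F [1.7 0.9 0.1] q6 0.95
a [('wrist', 'none'), ('scene', [620.1, 188.4], np.float64(0.94)), ('top', [617.2, 187.0], np.float64(0.88))]
b [('wrist', 'none'), ('scene', [625.7, 128.4], np.float64(0.95)), ('top', [622.2, 128.6], np.float64(0.94))]
c [('wrist', 'none'), ('scene', [631.8, 66.9], np.float64(0.83)), ('top', [630.3, 66.8], np.float64(0.89))]
d [('wrist', [637.9, 12.7], np.float64(0.94)), ('scene', [637.5, 10.5], np.float64(0.83)), ('top', [636.7, 9.5], np.float64(0.95))]
e [('wrist', [646.4, -49.8], np.float64(0.99)), ('scene', [644.2, -50.0], np.float64(0.89)), ('top', [642.4, -50.0], np.float64(0.89))]
f [('wrist', [650.8, -110.3], np.float64(0.96)), ('scene', [649.0, -110.9], np.float64(0.84)), ('top', [648.3, -110.0], np.float64(0.92))]
a [618.9 186.7  15. ]
b [624.3 126.9  15. ]
c [629.8  67.2  15. ]
d [635.2   7.4  15. ]
e [640.6 -52.3  15. ]
f [ 646.  -112.1   15. ]
```

View pics/w7.png

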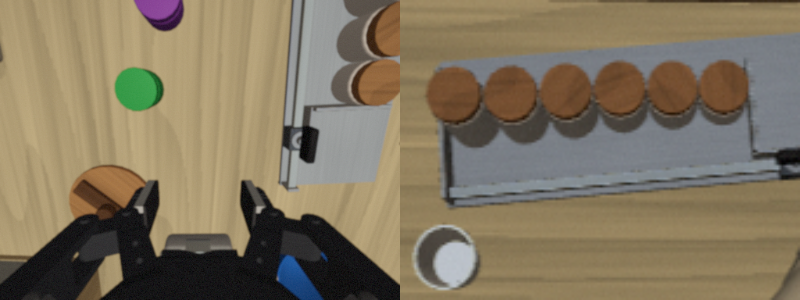

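>>> apply_moves --motion "-0.1 0.3 -0.02 0 0 0 0.3;-0.1 0.5 -0.02 0 0 0 0.3;-0.1 0.68 -0.02 0 0 0 0.3;-0.1 0.68 -0.02 0 0 0 0.3;-0.1 0.68 -0.02 0 0 0 0.3;-0.1 0.68 -0.02 0 0 0 0.3"

```text
time_s: 60.72
tcp_pos: [623.5, -218.3, 217.6]
eef_rot: [0.691, 0.723, -0.0, -0.001]
wrist_force: [0.3, -0.3, -0.4]
gripper_width: 59.7
finger_force: 0.0
```

Run:
```python
from m2 import *
w=ctrl.grab_frame('wrist');cv2.imwrite('pics/w8.png',cv2.resize(w,(800,600)))
m=ctrl.camera_model('wrist')
K={n:(*rk(0,l),15) for n,l in zip('bcdef',140-60*np.arange(5))}
jars(('wrist',),K)
for k,z in(('clamp_grip',79),('stop_face',15)):
  for d in ctrl.landmark_of('wrist',k)[:1]: print(k,d['score'],ray(m,d['position'],z).round(1))
```

```text
b [('wrist', 'none')]
c [('wrist', 'none')]
d [('wrist', 'none')]
e [('wrist', [644.4, -49.0], np.float64(0.91))]
f [('wrist', [649.0, -110.8], np.float64(0.95))]
clamp_grip 0.81 [ 572.8 -192.6   79. ]
```

View pics/w8.png

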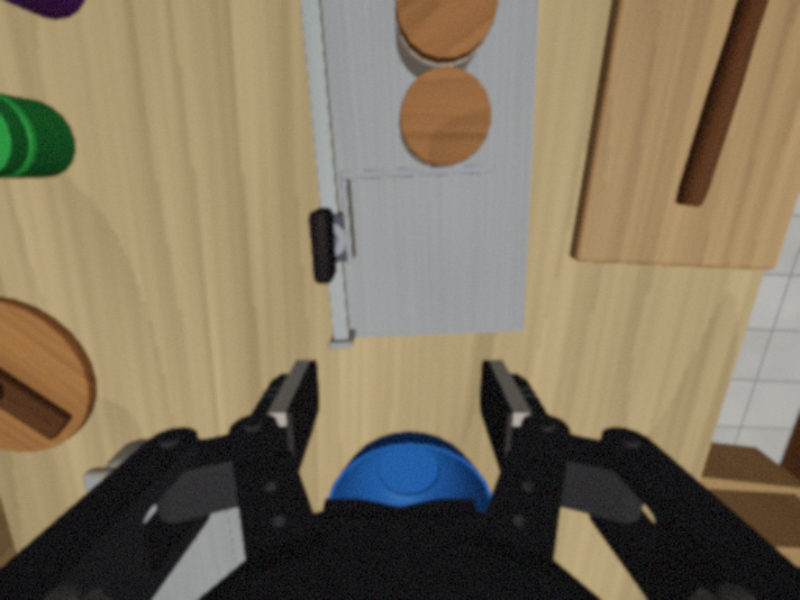

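Run:
```python
from m2 import *
m=ctrl.camera_model('wrist')
s=800/512
for ly in(-130,-128): print(ly,[ (proj(m,[*rk(0,l),z])[0]*s).round(1).tolist() for l,z in((ly,75),(ly,60),(ly-5,60))])
im=cv2.imread('pics/w8.png');print([int(v) for v in im[155:190,445].mean(1)])
print([int(v) for v in im[155:190,480].mean(1)])
k=proj(m,[[*rk(-84,-178),89]])[0]*s;print(k)
# knob angle
g=cv2.cvtColor(im,cv2.COLOR_BGR2GRAY);b=(g[200:295,300:345]<55).astype(np.uint8);r=cv2.fitLine(np.argwhere(b)[:,::-1].astype(np.float32),2,0,.01,.01).ravel();print('knob img dir',r[:2])
p=proj(m,np.array([[*rk(-84,-150),79],[*rk(-84,-200),79]]));v=p[0]-p[1];print('rack y dir',v/np.linalg.norm(v))
```

```text
-130 [[439.7, 169.0], [437.6, 169.0], [437.7, 176.5]]
-128 [[439.6, 165.9], [437.6, 166.0], [437.7, 173.5]]
[98, 98, 98, 100, 98, 96, 95, 94, 94, 96, 106, 121, 135, 145, 152, 153, 153, 151, 149, 147, 148, 150, 153, 156, 157, 158, 159, 159, 158, 158, 158, 157, 158, 158, 158]
[155, 155, 154, 154, 155, 156, 154, 155, 154, 152, 152, 153, 154, 155, 158, 155, 152, 149, 148, 149, 152, 154, 156, 155, 154, 154, 155, 156, 158, 156, 155, 156, 154, 153, 154]
[316.19641286 250.89423321]
knob img dir [0.04870224 0.99881333]
rack y dir [-0.10359972 -0.99461907]
```

The lid edge (row 166) meets the stop face (back edge about 173, face about 166), so the row is snug. The knob lies along the rack's y, so it is tight. I'm handing in.

```bash
python3 -c "
from cell import ctrl
print(ctrl.hand_in())"
```

```text
the job is handed in; nothing more can be done
None
```

I handed the job in at about 61 s: all six jars stand upright in one straight row by height, tallest at the fixed cheek, with the stop snug against the shortest and the clamp knob turned to about 1.59 rad, where it resisted further turning; jar_f had been knocked a few centimetres aside early on and was re-found before I picked it.

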